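# Clear the vanity shelf and balance the hairbrush on its drying rail

## Robot

A 6-joint arm with a two-finger parallel gripper is mounted at the origin on the work surface. World frame = base frame: x ahead of the robot, y to its left, z up, the work surface at z = 0. Lengths are in m, angles in rad, forces in N, time in s.
With the tool pointing down it reaches from about 0.35 to 0.975 m from the base axis. Payload 4.9 kg.
Tool frame: the origin (TCP) lies on the centre line of the jaws, within the pads' length; the fingertips stand 8 mm ahead of it and the grasp point (between the pads) lies 11 mm behind it; z points along the fingers, y is the direction in which the jaws open and shut (so a half turn about z gives the same grasp; the last joint's range is limited). The gripper opens to 85 mm and grips with 20 to 120 N. Pads are 22 mm wide; open, the fingers measure 114 mm over their backs; the gripper's body (76 mm by 85 mm) begins 54 mm behind the grasp point. The pads swing forward as they close: fully open they stand 13 mm farther back than shut.
Start: joints at [1.089, 0.053, 1.613, -0, 1.476, -0.119], TCP at [0.222, 0.584, 0.239] pointing down, gripper open.
Joint ranges: [-3.01, 3.01], [-1.01, 2.22], [0.06, 2.58], [-1.02, 4.17], [0.09, 2.62], [-3.14, 3.14]. Speed limits (rad/s): [2.57, 2.57, 3.14, 3.14, 3.14, 3.14].

## Interface

Orientations are given as a rotation vector (axis times angle).
In Python, from station import get_obs, get_image, calibration, finish_job gives the robot as it stands. The module is installed in compiled form; this text tells all that it offers.
- The arm moves only by the shell command python3 -m jog 'ROWS' [FORCE]. ROWS is JSON, a list of rows, each a list of 7 numbers: the shift along the tool's x, y, z in cm, then the turn, a rotation vector about the tool's x, y, z in rad, then the closure in counts, from 0 (fully open) to 255 (shut). In form: [[dx, dy, dz, ax, ay, az, jaw], ...]. A call has 1 to 8 rows; each row is the pose to reach, as a shift and turn from the pose measured when the call began, along the tool's axes at that moment; what a row does not reach only later rows make up. A row lasts 1/12 s, in which the tool goes at most 41.7 mm and 7.16 degrees, less where a joint would pass 70% of its speed; a pose out of reach is approached as far as the arm can. A call with a gripper value outside its range is refused whole. The fingers move at their own pace and stop on an object; FORCE is the grip in N (left out, the last holds). Time passes only in rows, so rows that repeat a pose let the fingers close. It gives the time, the measured TCP pose, the force and the opening at its end, in the units of the state.
- get_obs(): the state, without advancing time (a new reading comes with each control period).
- get_image(name): name is "scene" or "top" or "wrist"; returns the picture (480x640x3 uint8, red, green, blue); there is no depth.
- calibration(name): a dict with "vfov" (degrees; the focal length in pixels is half the picture's height over the tangent of half this angle, whatever the lens; pixels are square), "cx", "cy" (the principal point, pixels), "R" (3x3) and "t" (3): a world point X has camera coordinates R X + t. Camera axes: x right, y down, z forward; pixel columns grow to the right and rows downward; lengths in m; the calibration is good to about 2 mm. A picture is of the moment at which its call begins: read the wrist's pose just before it. calibration takes no time and is no camera call; for the wrist camera it gives the pose at the moment of the call.
- finish_job(): hands the job in, once; it reports no verdict.
The state is a dict: "t": time; "q": joint angles; "dq": joint speeds; "effort": joint torques, N m; "tool_pos": TCP position; "tool_rot": TCP orientation; "contact_force": force on the tool from outside, world axes, zero at the start; "wrist_torque": the same for the moment, N m; "opening": finger opening in m.
Only numpy, scipy, OpenCV 4.12 (cv2) and the standard library are available. Lean on these libraries where they do the work, as an engineer would, in place of code of your own. Each camera call takes 0.05 s, during which the arm holds its last target. There are 200 camera calls.

## Task

Tidy the shelf into the acrylic organiser: pull its half-open drawer out all the way, put every loose lipstick and cream pot into the drawer, and then push the drawer fully shut. After that set the hairbrush up to dry, bristles up, across the narrow rail on top of the organiser so that it balances level on the rail alone; a hidden weight in its handle shifts its balance point, so find that by trying. Leave the perfume, the tin and the nail file where they are.

Things in the scene. Friction and masses are not known exactly. Their poses are not given: they have to be found in the camera images.
- organiser: fixed frosted-acrylic organiser, front faces its -x. Lower tier 220 mm (x) by 300 mm (y) by 65 mm high with one drawer that fills its front; a small upper tray, 40 mm higher, covers only the back of its top (x above +58 mm). Origin at the centre of its underside, on the shelf; z up.
- rail_top (a point): centre of the flat top of the dark steel drying rail on the organiser: an upright rib 8 mm wide (along the organiser's y) and 60 mm long (along the organiser's x); its top is 30 mm above the organiser's top and 95 mm above the shelf. Axes as the organiser's. A brush that is out of balance tips until one end rests on the organiser's top, and can be gripped there again.
- drawer (a joint): drawer opening in m: 0 = shut, 0.150 = fully open; it slides out along the organiser's -x and starts 0.05 to 0.07 open. Pushing or pulling takes about 2 N, and it stays where it is left.
- drawer_in (a point): centre of the drawer's inner floor (moves with the drawer, axes as the organiser's), 11 mm above the shelf. Inside the drawer measures 192 mm (x) by 272 mm (y); its walls stand 36 mm above this floor. Only the part in front of the organiser's front edge is open from above.
- drawer_front (a point): centre of the outer face of the drawer's front panel, which is 296 mm wide and reaches from 6 to 56 mm above the shelf; this point is 31 mm above the shelf and looks to the organiser's -x. Panel and drawer wall behind it are together 10 mm thick and can be pinched from above.
- brush: black hairbrush, 225 mm long, lying bristles up. Flat underside all along. Handle: from x = -130 mm to x = 0, 20 mm wide, 16 mm thick. Head: from x = 0 to x = +95 mm, 60 mm wide, 14 mm thick, with bristles on top to 28 mm. Origin on the underside at the neck, where handle meets head; x towards the head, z up (bristle side). Mass 160 g. Its balance point lies on the handle, somewhere between x = -46 mm and x = -14 mm, different at each start and not to be seen.
- lipstick0: square lipstick case lying on the shelf, 72 x 22 x 22 mm, black with a thin brass band; long axis = its x; origin at the centre of its underside (as it lies at the start, z up). May be absent.
- lipstick1: square lipstick case lying on the shelf, 72 x 22 x 22 mm, black with a thin brass band; long axis = its x; origin at the centre of its underside (as it lies at the start, z up). May be absent.
- lipstick2: square lipstick case lying on the shelf, 72 x 22 x 22 mm, black with a thin brass band; long axis = its x; origin at the centre of its underside (as it lies at the start, z up). May be absent.
- pot0: round cream pot, 40 mm diameter, 28 mm high, amber glass with a black lid, standing upright; origin at the centre of its underside, z up. May be absent.
- pot1: round cream pot, 40 mm diameter, 28 mm high, amber glass with a black lid, standing upright; origin at the centre of its underside, z up. May be absent.
- perfume: amber perfume bottle, 35 x 50 mm, 95 mm high, on a low glass tray: leave alone. Origin at the centre of its underside.
- tin: round aluminium travel tin, 62 mm diameter, 36 mm high: leave alone. Origin at the centre of its underside.
- nail_file: wooden nail file, 20 x 150 x 4 mm, long along its y: leave alone. Origin at the centre of its underside.
Mind the look-alikes: they are no part of the job. What is shaped like the pot0 but green is not meant.

How it is judged:
By the outcome, as a careful person would: the job done as asked, in the order asked, and still so for the second after the job is handed in, with the robot touching nothing.
Of lipstick0, lipstick1, lipstick2, pot0, pot1 only 4 to 5 are there at a start; the rules pass over those that are not, and their reading is None.
At some moment in a run one of lipstick0, lipstick1, lipstick2, pot0, pot1 may be knocked a few centimetres aside while the robot is not near it.
Once in a run the grip may slacken for a moment while it holds something.
It also fails if it takes over 210 s, if anything falls off the work surface, if the arm or the gripper's body presses on something with over 40 N, if the wrist force passes 120 N, or if a joint passes its speed limit or range.

## Working session

There is one attempt and no reset: what is moved stays moved. The work goes in short steps, Python scripts to look and compute and a shell command to move; the robot and the scene stay as the last step left them, time stands still between calls to the robot, and variables do not carry over. Pictures are saved under pics/ and viewed, about 12 in all and at most 16, crops included, and the job is handed in when it is done.

```bash
mkdir -p pics
cat > h.py <<'E'
import numpy as np, cv2
from station import get_obs,get_image,calibration
from scipy.spatial.transform import Rotation as Rr
def snap(name,fn):
    c=calibration(name); im=get_image(name); cv2.imwrite('pics/'+fn,im[:,:,::-1]); return im,c
def ray(c,u,v,z):
    f=240/np.tan(np.radians(c['vfov'])/2); R=np.array(c['R']);t=np.array(c['t'])
    o=-R.T@t; d=R.T@np.array([(u-c['cx'])/f,(v-c['cy'])/f,1]); return o+d*(z-o[2])/d[2]
def proj(c,X):
    f=240/np.tan(np.radians(c['vfov'])/2); p=np.array(c['R'])@np.array(X)+np.array(c['t']); return f*p[:2]/p[2]+[c['cx'],c['cy']]
def rows_to(p,yaw=None,show=True):
    """shift in tool cm and turn needed to reach world p, pointing down with tool-y yaw (world angle of tool x)"""
    o=get_obs(); R=Rr.from_rotvec(o['tool_rot']); d=R.inv().apply(np.array(p)-o['tool_pos'])*100
    s=''
    if yaw is not None:
        best=None
        for k in (-1,0,1,2):
            y=yaw+k*np.pi
            T=Rr.from_matrix(np.array([[np.cos(y),np.sin(y),0],[np.sin(y),-np.cos(y),0],[0,0,-1]]).T)
            r=(R.inv()*T).as_rotvec()
            if best is None or np.linalg.norm(r)<np.linalg.norm(best): best=r
        s=' turn '+str(best.round(3))
    print('shift cm',d.round(2),s)
def st():
    o=get_obs(); R=Rr.from_rotvec(o['tool_rot']).as_matrix()
    print('t',round(o['t'],2),'pos',np.round(o['tool_pos'],4),'toolx',R[:,0].round(3),'tooly',R[:,1].round(3),'z',R[:,2].round(3),'F',np.round(o['contact_force'],1),'op',round(o['opening'],4),'q',np.round(o['q'],2))
E
python3 - <<'E'
from h import *
st()
for n in('scene','top'):
    im,c=snap(n,n+'0.png'); print(n,c)
    print([ray(c,u,v,0).round(3) for u,v in((0,0),(639,0),(0,479),(639,479))])
E
```

```text
t 0.0 pos [0.2215 0.5838 0.2381] toolx [-0.935  0.355  0.   ] tooly [ 0.355  0.935 -0.002] z [-0.001 -0.002 -1.   ] F [ 0.3 -0.3  0.3] op 0.0853 q [ 1.09  0.05  1.61 -0.    1.48 -0.12]
scene {'vfov': 44.00982001392825, 'cx': 321.0510283199962, 'cy': 243.82912214050168, 'R': array([[-0.67897169,  0.73398035,  0.01644021],
       [ 0.50517133,  0.48332558, -0.71498134],
       [-0.53272823, -0.47714697, -0.69895022]]), 't': array([ 0.37789499, -0.22467573,  1.66954363])}
[array([ 0.359, -1.961,  0.   ]), array([-1.524, -0.085,  0.   ]), array([ 1.294, -0.061,  0.   ]), array([0.544, 0.738, 0.   ])]
top {'vfov': 54.33370412664976, 'cx': 331.8994830235384, 'cy': 244.48264506434035, 'R': array([[ 0.0115062 , -0.99990934, -0.00699389],
       [-0.98134676, -0.00994972, -0.19198837],
       [ 0.19190138,  0.00907249, -0.98137228]]), 't': array([0.03557639, 0.57271027, 1.27080241])}
[array([1.397, 1.151, 0.   ]), array([ 1.41 , -0.955,  0.   ]), array([-0.072,  0.933,  0.   ]), array([-0.049, -0.789,  0.   ])]
```

View pics/top0.png

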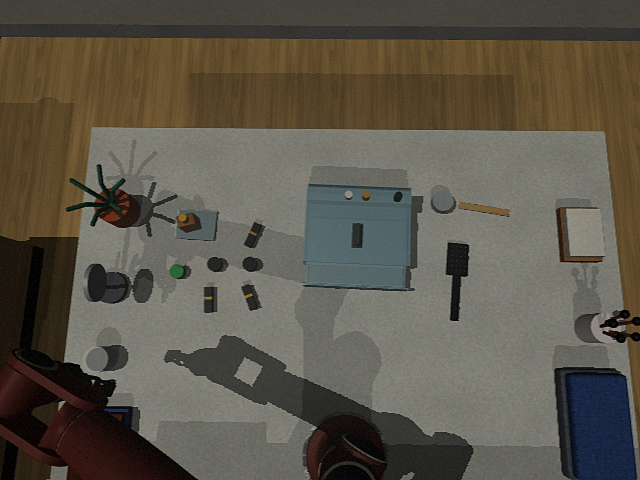

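View pics/scene0.png

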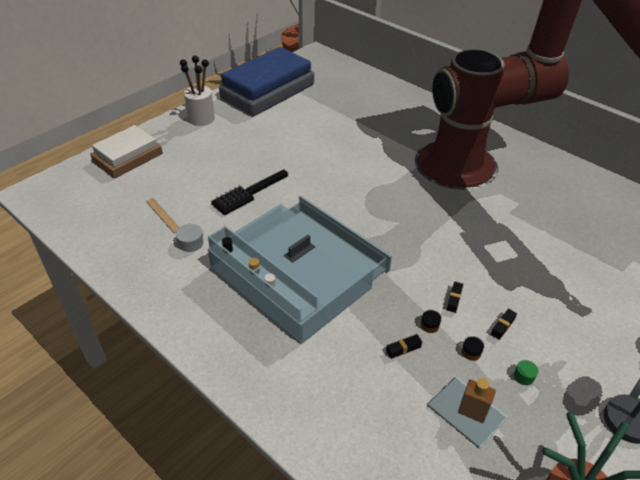

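Run:
```python
from h import *
im=cv2.imread('pics/top0.png'); c=calibration('top')
hsv=cv2.cvtColor(im,cv2.COLOR_BGR2HSV)
g=im.max(2)
m=((g<62)).astype(np.uint8)
m[:, :]*=1
n,l,s,ce=cv2.connectedComponentsWithStats(m)
for i in range(1,n):
    x,y,w,h,a=s[i]
    if 150<x<480 and 190<y<330 and a>40:
        pts=np.argwhere(l==i)[:,::-1].astype(np.float32)
        print(s[i],ce[i].round(1),'minrect',cv2.minAreaRect(pts))
crop=im[180:325,160:480]; cv2.imwrite('pics/crop1.png',cv2.resize(crop,None,fx=2.5,fy=2.5,interpolation=cv2.INTER_CUBIC))
```

```text
[394 192   9  10  69] [397.7 196.6] minrect ((398.0, 196.5), (8.0, 9.0), 0.0)
[303 196 120  95 614] [395.5 254.6] minrect ((383.7252502441406, 266.4949951171875), (73.44393157958984, 148.46548461914062), 50.767887115478516)
[431 200  25  14  90] [444.2 208.8] minrect ((442.8422546386719, 206.78509521484375), (24.228975296020508, 12.572423934936523), 2.385944128036499)
[179 213  23  20 177] [192.1 225.1] minrect ((191.75001525878906, 225.75001525878906), (16.263456344604492, 21.21320343017578), 45.0)
[213 212   6  29  43] [215.6 227. ] minrect ((215.84999084472656, 226.04995727539062), (1.6970562934875488, 28.42569351196289), 8.130102157592773)
[244 222  21  26 268] [254.1 235.3] minrect ((254.22061157226562, 235.3676300048828), (11.938852310180664, 25.49492073059082), 25.34617805480957)
[352 223  11  25 244] [357.  235.2] minrect ((357.09295654296875, 235.106201171875), (9.77829360961914, 24.412473678588867), 3.8140745162963867)
[ 446  243   23   78 1077] [456.5 273. ] minrect ((455.7140197753906, 281.5758972167969), (21.707643508911133, 77.28670501708984), 3.5763344764709473)
[207 257  21  15 238] [216.8 264. ] minrect ((217.0, 264.0), (14.0, 20.0), 90.0)
[243 257  20  15 236] [252.1 263.9] minrect ((252.5, 264.0), (14.0, 19.0), 90.0)
[176 265  15  14  89] [184.9 272.3] minrect ((184.2000274658203, 273.1000061035156), (10.28591251373291, 16.099689483642578), 26.56505012512207)
[242 284  20  27 276] [251.3 297. ] minrect ((251.22262573242188, 296.73724365234375), (26.31421661376953, 12.046442031860352), 70.01689147949219)
[204 287  13  26 270] [210.1 299.3] minrect ((210.0, 299.5), (25.0, 12.0), 90.0)
```

View pics/crop1.png

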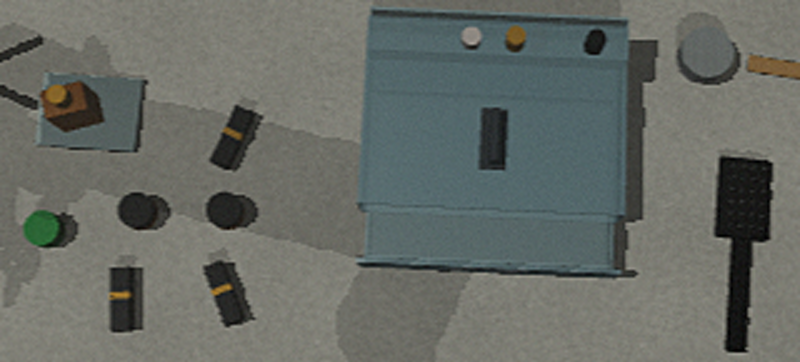

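Run:
```python
from h import *
c=calibration('top')
for n,u,v,z in [('rail',356.8,235.5,.095),('railA',357.5,223.5,.095),('railB',356,247.5,.095),('DfL',304,285.2,.056),('DfR',412,289,.056),('OfL',304.8,262.8,.065),('OfR',408.8,265.6,.065),('ObL',307,184,.105),('ObR',411,187.5,.105),
 ('lipA',253.5,234,.022),('lipB',209.3,299,.022),('lipC',250,297,.022),('pot0',215.5,264,.028),('pot1',250.5,264,.028),('brush head end',458,243,.014),('handle end',454.5,320,.016),('neck',456.5,276,.016),('green',177,271.5,.028)]:
    print(n,ray(c,u,v,z).round(3))
```

```text
rail [ 0.591 -0.027  0.095]
railA [ 0.625 -0.029  0.095]
railB [ 0.557 -0.025  0.095]
DfL [0.456 0.118 0.056]
DfR [ 0.448 -0.182  0.056]
OfL [0.518 0.117 0.065]
OfR [ 0.513 -0.173  0.065]
ObL [0.735 0.113 0.105]
ObR [ 0.727 -0.178  0.105]
lipA [0.608 0.272 0.022]
lipB [0.417 0.39  0.022]
lipC [0.424 0.274 0.022]
pot0 [0.517 0.376 0.028]
pot1 [0.518 0.276 0.028]
brush head end [ 0.589 -0.326  0.014]
handle end [ 0.366 -0.307  0.016]
neck [ 0.491 -0.318  0.016]
green [0.494 0.486 0.028]
```

```bash
python3 -c "
from h import *
rows_to([0.457,-0.032,0.16],np.pi/2-.022)"
```

```text
shift cm [-43.87 -49.2    7.9 ]  turn [-2.00e-03  1.00e-03  1.23e+00]
```

```bash
R='[-43.9,-49.2,7.9,0,0,1.23,120]'; python3 -m jog '[[-14.6,-16.4,0,0,0,0.41,120],[-14.6,-16.4,0,0,0,0.41,120],[-14.6,-16.4,0,0,0,0.41,120],[-14.6,-16.4,0,0,0,0.41,120],[-14.6,-16.4,0,0,0,0.41,120],[-14.6,-16.4,0,0,0,0.41,120]]' 40; python3 -c "
from h import *
st();rows_to([0.457,-0.032,0.16],np.pi/2-.022)"
```

```text
t: 0.6
tool_pos: [0.3008, 0.3747, 0.2377]
tool_rot: [1.189, 2.907, -0.006]
contact_force: [1.1, -0.6, -0.3]
opening: 0.0452
t 0.6 pos [0.3008 0.3747 0.2377] toolx [-0.714  0.701 -0.002] tooly [ 0.701  0.714 -0.003] z [-0.001 -0.004 -1.   ] F [ 1.1 -0.6 -0.3] op 0.0452 q [ 0.74 -0.3   1.94 -0.    1.51 -0.05]
shift cm [-39.63 -18.05   7.92]  turn [-0.002  0.004  0.817]
```

Jogging behaves as expected; go on above the drawer front.

```bash
python3 -m jog '[[-39.6,-18,0,0,0,0.82,120],[-39.6,-18,0,0,0,0.82,120],[-39.6,-18,0,0,0,0.82,120],[-39.6,-18,0,0,0,0.82,120],[-39.6,-18,0,0,0,0.82,120],[-39.6,-18,0,0,0,0.82,120],[-39.6,-18,0,0,0,0.82,120],[-39.6,-18,0,0,0,0.82,120]]'>/dev/null;  python3 - <<'E'
from h import *
rows_to([0.457,-0.032,0.16],np.pi/2-.022)
E
```

```text
shift cm [-9.64  4.02  7.93]  turn [-0.     0.004 -0.006]
```

```bash
python3 -m jog '[[-9.6,4.0,7.9,0,0,0,120],[-9.6,4.0,7.9,0,0,0,120],[-9.6,4.0,7.9,0,0,0,120],[-9.6,4.0,7.9,0,0,0,120],[-9.6,4.0,7.9,0,0,0,120]]'>/dev/null;  python3 - <<'E'
from h import *
st()
rows_to([0.457,-0.032,0.04],np.pi/2-.022)
im,c=snap('wrist','w1.png')
for X in [(.452,-.032,.056),(.518,-.028,.065)]: print(proj(c,X))
E
```

```text
t 1.68 pos [ 0.4556 -0.0326  0.1575] toolx [ 0.031  1.    -0.002] tooly [ 1.    -0.031 -0.006] z [-0.006 -0.002 -1.   ] F [-1.1  1.3  0.5] op 0.0451 q [-0.23 -0.3   2.07 -0.    1.37 -0.2 ]
shift cm [ 0.09  0.21 11.74]  turn [-0.006  0.002 -0.009]
[310.81001676 241.8890505 ]
[425.51993309 236.51900901]
```

View pics/w1.png

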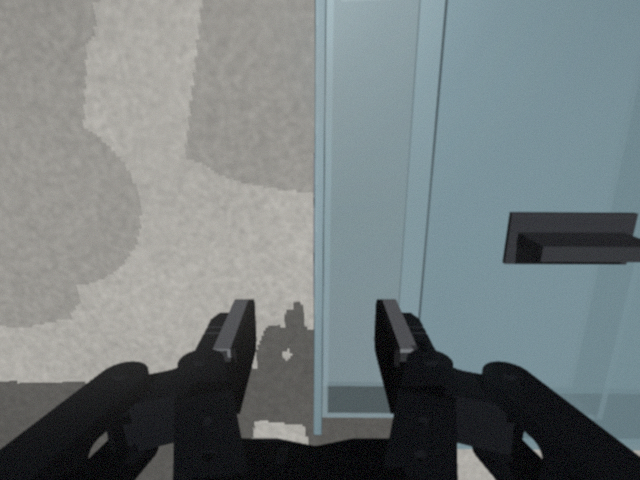

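```bash
python3 -m jog '[[0,0.35,11.7,0,0,0,120],[0,0.35,11.7,0,0,0,120],[0,0.35,11.7,0,0,0,120],[0,0.35,11.7,0,0,0,120],[0,0.35,11.7,0,0,0,120]]'; python3 -m jog '[[0,0,0,0,0,0,255],[0,0,0,0,0,0,255],[0,0,0,0,0,0,255],[0,0,0,0,0,0,255],[0,0,0,0,0,0,255],[0,0,0,0,0,0,255]]' 40;  python3 - <<'E'
from h import *
st()
rows_to([0.365,-0.034,0.04])
E
```

```text
t: 2.15
tool_pos: [0.4586, -0.0305, 0.0419]
tool_rot: [-2.25, -2.189, 0.008]
contact_force: [-0.1, -0.9, 0.4]
opening: 0.0451
t: 2.65
tool_pos: [0.4612, -0.0307, 0.0453]
tool_rot: [2.252, 2.189, -0.001]
contact_force: [-1.7, 2.2, 7.8]
opening: 0.009
t 2.65 pos [ 0.4612 -0.0307  0.0453] toolx [ 0.028  1.    -0.001] tooly [ 1.    -0.028  0.   ] z [ 0.    -0.001 -1.   ] F [-1.7  2.2  7.8] op 0.009 q [-0.23 -0.13  2.14 -0.    1.14 -0.2 ]
shift cm [-0.6  -9.6   0.53]
```

```bash
python3 -m jog '[[0,-2,0,0,0,0,255],[0,-4,0,0,0,0,255],[0,-6,0,0,0,0,255],[0,-8,0,0,0,0,255],[0,-8.5,0,0,0,0,255],[0,-8.5,0,0,0,0,255]]'; python3 -m jog '[[0,-0.3,0,0,0,0,255],[0,-0.6,0,0,0,0,255],[0,-0.6,0,0,0,0,255]]';python3 -m jog '[[0,-0.3,0,0,0,0,255],[0,-0.6,0,0,0,0,255],[0,-0.6,0,0,0,0,255]]'
```

```text
t: 3.15
tool_pos: [0.3756, -0.0278, 0.0456]
tool_rot: [2.253, 2.188, 0.001]
contact_force: [-1.3, 2.3, -3.3]
opening: 0.0084
t: 3.4
tool_pos: [0.3741, -0.0277, 0.0457]
tool_rot: [2.246, 2.179, 0.018]
contact_force: [21.6, 0.7, -24.3]
opening: 0.0087
t: 3.65
tool_pos: [0.374, -0.0277, 0.0458]
tool_rot: [2.238, 2.168, 0.038]
contact_force: [29.5, 1.5, -30.8]
opening: 0.0088
```

```bash
python3 -m jog '[[0,0.1,0,0,0,0,100],[0,0.1,0,0,0,0,100],[0,0.1,0,0,0,0,100],[0,0.1,0,0,0,0,100],[0,0.1,0,0,0,0,100]]'; python3 -c "
from h import *
st();rows_to([.40,.02,.25],np.pi/2)"
```

```text
t: 4.07
tool_pos: [0.3753, -0.028, 0.0462]
tool_rot: [2.238, 2.168, 0.038]
contact_force: [-1.1, 0.1, 0.5]
opening: 0.052
t 4.07 pos [ 0.3753 -0.028   0.0462] toolx [ 0.032  0.999 -0.001] tooly [ 0.999 -0.032  0.035] z [ 0.035 -0.002 -0.999] F [-1.1  0.1  0.5] op 0.052 q [-0.28 -0.42  2.36  0.01  1.17 -0.25]
shift cm [  4.86   3.04 -20.28]  turn [ 0.035  0.001 -0.032]
```

```bash
python3 -m jog '[[0,0,-12,0.035,0,0,0],[0,0,-12,0.035,0,0,0],[0,0,-12,0.035,0,0,0],[0,0,-12,0.035,0,0,0]]' >/dev/null; python3 -c "
from h import *
st();rows_to([.46,.24,.33],np.pi/2)"
```

```text
t 4.4 pos [ 0.3753 -0.029   0.1753] toolx [ 0.032  0.999 -0.005] tooly [ 0.999 -0.032  0.015] z [ 0.015 -0.005 -1.   ] F [ 1.5 -1.1  0.9] op 0.0854 q [-0.27 -0.58  2.24 -0.    1.47 -0.24]
shift cm [ 27.09   7.84 -15.48]  turn [ 0.015  0.005 -0.032]
```

```bash
python3 -m jog '[[27.1,7.8,-15.5,0.015,0,-0.03,0],[27.1,7.8,-15.5,0.015,0,-0.03,0],[27.1,7.8,-15.5,0.015,0,-0.03,0],[27.1,7.8,-15.5,0.015,0,-0.03,0],[27.1,7.8,-15.5,0.015,0,-0.03,0],[27.1,7.8,-15.5,0.015,0,-0.03,0],[27.1,7.8,-15.5,0.015,0,-0.03,0],[27.1,7.8,-15.5,0.015,0,-0.03,0]]' >/dev/null; python3 -m jog '[[0,0,0,0,0,0,0],[0,0,0,0,0,0,0]]'>/dev/null
python3 - <<'E'
from h import *
st()
im,c=snap('wrist','w2.png')
for n,X in dict(A=(.608,.272,.022),B=(.417,.39,.022),C=(.424,.274,.022),p0=(.517,.376,.028),p1=(.518,.276,.028)).items(): print(n,proj(c,X).round())
print([ray(c,u,v,0.02).round(3) for u,v in((0,0),(639,0),(0,479),(639,479))])
E
```

```text
t 5.23 pos [0.4606 0.2439 0.3328] toolx [-0.002  1.    -0.004] tooly [1.    0.002 0.003] z [ 0.003 -0.004 -1.   ] F [-0.7  0.5 -0.1] op 0.0856 q [ 0.35 -0.24  1.73 -0.    1.65  0.34]
A [453. 160.]
B [271.  37.]
C [280. 157.]
p0 [373.  52.]
p1 [369. 156.]
[array([0.158, 0.422, 0.02 ]), array([0.773, 0.424, 0.02 ]), array([ 0.027, -0.163,  0.02 ]), array([ 0.911, -0.164,  0.02 ])]
```

View pics/w2.png

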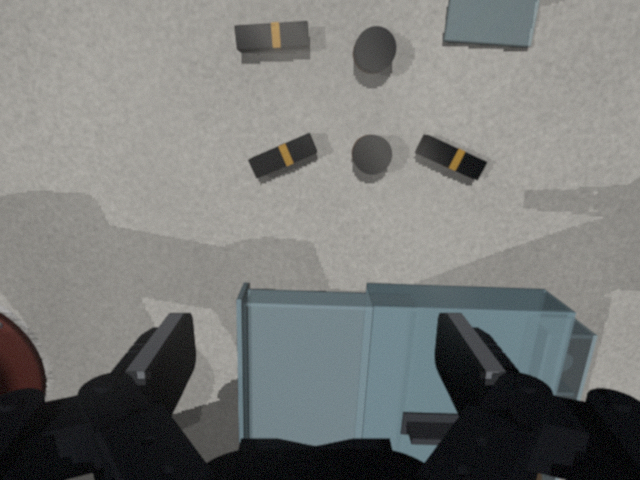

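```bash
cat > det.py <<'E'
from h import *
def det(fn_or_im,c,rmax=300,thr=75):
    im=fn_or_im; hsv=cv2.cvtColor(im,cv2.COLOR_RGB2HSV)
    gold=((hsv[:,:,0]>12)&(hsv[:,:,0]<28)&(hsv[:,:,1]>120)&(hsv[:,:,2]>70))
    m=((im.max(2)<thr)|gold).astype(np.uint8); m[rmax:]=0
    m=cv2.morphologyEx(m,cv2.MORPH_OPEN,np.ones((3,3)))
    n,l,s,ce=cv2.connectedComponentsWithStats(m)
    for i in range(1,n):
        if s[i][4]<400: continue
        pts=np.argwhere(l==i)[:,::-1].astype(np.float32)
        g=gold&(l==i)
        if g.sum()>10:
            rect=cv2.minAreaRect(pts); b=cv2.boxPoints(rect)
            w=np.array([ray(c,*p,.022) for p in b])
            e=[w[1]-w[0],w[2]-w[1]]; k=int(np.linalg.norm(e[1])>np.linalg.norm(e[0])); L=e[k]
            print('lip px',ce[i].round(),'ctr',ray(c,*rect[0],.022).round(4)[:2],'gold',ray(c,*np.argwhere(g).mean(0)[::-1],.022).round(4)[:2],'len',np.linalg.norm(L).round(4),'wid',np.linalg.norm(e[1-k]).round(4),'yaw',np.round(np.arctan2(L[1],L[0])%np.pi,3))
        else:
            (u,v),r=cv2.minEnclosingCircle(pts)
            p=ray(c,u,v,.028);q=ray(c,u+r,v,.028)
            print('dark px',(round(u),round(v)),'ctr',p.round(4)[:2],'r',np.linalg.norm(q-p).round(4),'area',s[i][4])
E
python3 - <<'E'
from det import *
im=cv2.imread('pics/w2.png')[:,:,::-1].copy(); det(im,calibration('wrist'))
E
```

```text
dark px (380, 46) ctr [0.5232 0.3798] r 0.0198 area 597
lip px [283. 156.] ctr [0.4264 0.2725] gold [0.4285 0.2755] len 0.0697 wid 0.0261 yaw 0.402
lip px [451. 157.] ctr [0.6037 0.2729] gold [0.6102 0.2708] len 0.0743 wid 0.0221 yaw 2.737
```

Run:
```python
from h import *
c=calibration('wrist')
print(ray(c,372,154,.028),ray(c,375,50,.028),ray(c,272,37,.022))
p=ray(c,372,154,.028); rows_to([p[0],p[1],.12],np.pi/2); rows_to([p[0],p[1],.015],np.pi/2)
```

```text
[0.51925872 0.27686234 0.028     ] [0.51805686 0.37624663 0.028     ] [0.41756591 0.38865689 0.022     ]
shift cm [ 3.52  5.91 21.14]  turn [0.001 0.005 0.001]
shift cm [ 3.57  5.9  31.64]  turn [0.001 0.005 0.001]
```

```bash
python3 -m jog '[[3.5,5.9,21,0,0,0,76],[3.5,5.9,21,0,0,0,76],[3.5,5.9,21,0,0,0,76],[3.5,5.9,21,0,0,0,76],[3.5,5.9,21,0,0,0,76],[3.5,5.9,21,0,0,0,76],[3.5,5.9,21,0,0,0,76]]'
python3 - <<'E'
from det import *
st()
im,c=snap('wrist','w3.png'); print(proj(c,[.519,.277,.028])); det(im,c,thr=90)
rows_to([.519,.277,.015],np.pi/2)
E
```

```text
t: 5.87
tool_pos: [0.5158, 0.2742, 0.1155]
tool_rot: [-2.222, -2.221, 0.021]
contact_force: [-0.2, -0.1, -0.2]
opening: 0.0594
t 5.87 pos [0.5158 0.2742 0.1155] toolx [ 0.001  1.    -0.009] tooly [ 1.    -0.001 -0.009] z [-0.009 -0.009 -1.   ] F [-0.2 -0.1 -0.2] op 0.0594 q [ 0.36  0.07  1.81 -0.01  1.27  0.37]
[323.14554381 244.11236159]
lip px [128.  25.] ctr [0.4206 0.3881] gold [0.4221 0.3912] len 0.0787 wid 0.0252 yaw 3.138
dark px (327, 43) ctr [0.5204 0.3801] r 0.0219 area 3866
lip px [172. 239.] ctr [0.4302 0.276 ] gold [0.4302 0.2768] len 0.077 wid 0.0272 yaw 0.399
lip px [327. 239.] ctr [0.5216 0.2788] gold [0.5193 0.2994] len 0.0458 wid 0.0386 yaw 1.604
lip px [474. 243.] ctr [0.6053 0.2747] gold [0.6127 0.2737] len 0.0772 wid 0.0271 yaw 2.734
shift cm [ 0.27  0.18 10.42]  turn [-0.004  0.007 -0.001]
```

View pics/w3.png

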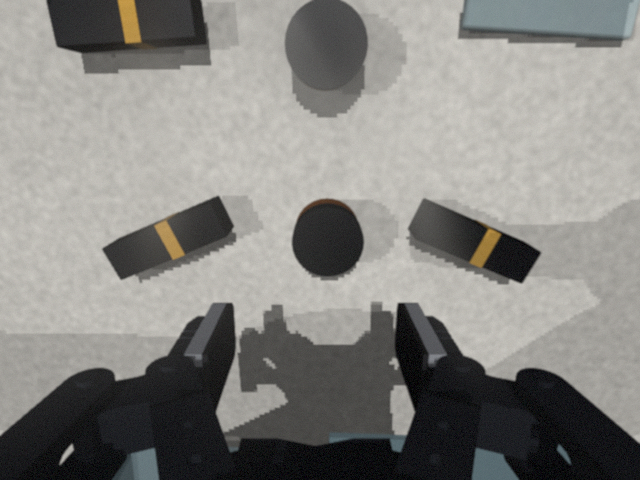

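```bash
python3 -m jog '[[0.35,0.4,4,0,0,0,100],[0.35,0.4,7,0,0,0,100],[0.35,0.4,10.3,0,0,0,100],[0.35,0.4,10.3,0,0,0,100],[0.35,0.4,10.3,0,0,0,100]]'; python3 -m jog '[[0,0,0,0,0,0,255],[0,0,0,0,0,0,255],[0,0,0,0,0,0,255],[0,0,0,0,0,0,255],[0,0,0,0,0,0,255],[0,0,0,0,0,0,255]]' 40;  python3 -m jog '[[0,0,-4,0,0,0,255],[0,0,-8,0,0,0,255],[0,0,-9,0,0,0,255],[0,0,-9,0,0,0,255]]'
python3 - <<'E'
from h import *
st()
rows_to([0.447,-.095,.10],np.pi/2)
E
```

```text
t: 6.33
tool_pos: [0.5212, 0.2773, 0.0174]
tool_rot: [2.221, 2.219, -0.013]
contact_force: [-0.5, -0.3, 0.3]
opening: 0.0518
t: 6.83
tool_pos: [0.524, 0.2783, 0.0217]
tool_rot: [2.219, 2.217, -0.004]
contact_force: [-0.9, -0.5, 8.3]
opening: 0.0383
t: 7.17
tool_pos: [0.5279, 0.2805, 0.1193]
tool_rot: [2.215, 2.213, 0.014]
contact_force: [-0.1, 0.6, -0.2]
opening: 0.038
t 7.17 pos [0.5279 0.2805 0.1193] toolx [ 0.001  1.    -0.001] tooly [ 1.    -0.001  0.014] z [ 0.014 -0.001 -1.   ] F [-0.1  0.6 -0.2] op 0.038 q [ 0.37  0.08  1.79 -0.01  1.26  0.37]
shift cm [-37.55  -8.09   1.85]  turn [ 0.014  0.001 -0.001]
```

```bash
python3 -m jog '[[-37.5,-8.1,0,0,0,0,255],[-37.5,-8.1,0,0,0,0,255],[-37.5,-8.1,0,0,0,0,255],[-37.5,-8.1,0,0,0,0,255],[-37.5,-8.1,0,0,0,0,255],[-37.5,-8.1,0,0,0,0,255],[-37.5,-8.1,0,0,0,0,255],[-37.5,-8.1,0,0,0,0,255]]' 60
python3 - <<'E'
from h import *
st()
rows_to([0.447,-.141,.10],np.pi/2)
E
```

```text
t: 7.83
tool_pos: [0.4549, -0.049, 0.117]
tool_rot: [2.215, 2.214, 0.014]
contact_force: [1.1, 0.7, -0.9]
opening: 0.0374
t 7.83 pos [ 0.4549 -0.049   0.117 ] toolx [ 0.     1.    -0.001] tooly [ 1.    -0.     0.013] z [ 0.013 -0.001 -1.   ] F [ 1.1  0.7 -0.9] op 0.0374 q [-0.27 -0.26  2.12  0.    1.28 -0.27]
shift cm [-9.19 -0.81  1.7 ]  turn [ 0.013  0.001 -0.   ]
```

```bash
python3 -m jog '[[-8.8,-0.8,0,0.013,0,0,255],[-8.8,-0.8,0,0.013,0,0,255],[-8.8,-0.8,0,0.013,0,0,255],[-8.8,-0.8,0,0.013,0,0,255]]'
python3 - <<'E'
from h import *
st()
rows_to([0.447,-.137,.035],np.pi/2)
im,c=snap('wrist','w4.png')
E
```

```text
t: 8.17
tool_pos: [0.4462, -0.139, 0.1166]
tool_rot: [2.227, 2.216, -0.001]
contact_force: [-0.8, 1.5, -0.3]
opening: 0.0376
t 8.17 pos [ 0.4462 -0.139   0.1166] toolx [ 0.005  1.    -0.001] tooly [ 1.    -0.005 -0.   ] z [-0.    -0.001 -1.   ] F [-0.8  1.5 -0.3] op 0.0376 q [-0.46 -0.23  2.09 -0.    1.28 -0.46]
shift cm [0.21 0.09 8.16]  turn [-0.     0.001 -0.005]
```

View pics/w4.png

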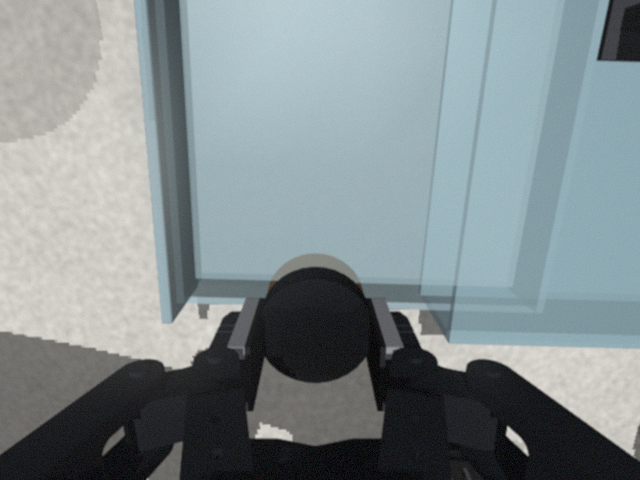

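Run:
```python
from h import *
c=calibration('wrist')
print('floor edge R',ray(c,310,280,.011),'wall top in/out',ray(c,310,288,.047),ray(c,380,304,.047),'front floor',ray(c,192,200,.011), 'front top inner',ray(c,185,320,.056), 'org front top',ray(c,445,150,.065),ray(c,485,150,.065))
```

```text
floor edge R [ 0.44246565 -0.16272741  0.011     ] wall top in/out [ 0.44296768 -0.15270805  0.047     ] [ 0.48083543 -0.16218762  0.047     ] front floor [ 0.37309923 -0.11174795  0.011     ] front top inner [ 0.37741916 -0.16681579  0.056     ] org front top [ 0.50324328 -0.07930277  0.065     ] [ 0.52089019 -0.07935633  0.065     ]
```

```bash
python3 -m jog '[[0.9,0,4,0,0,0,255],[0.9,0,7,0,0,0,255],[0.9,0,8.1,0,0,0,255],[0.9,0,8.1,0,0,0,255]]'; python3 -m jog '[[0,0,0,0,0,0,115],[0,0,0,0,0,0,115],[0,0,0,0,0,0,115],[0,0,0,0,0,0,115]]' 40;  python3 -m jog '[[0,0,-4,0,0,0,100],[0,0,-8,0,0,0,100],[0,0,-9,0,0,0,100],[0,0,-9,0,0,0,100]]'
python3 - <<'E'
from h import *
st()
rows_to([0.519,.378,.11],np.pi/2)
E
```

```text
t: 8.55
tool_pos: [0.446, -0.1261, 0.0342]
tool_rot: [-2.219, -2.218, 0.001]
contact_force: [0.7, -0.6, -0.1]
opening: 0.0375
t: 8.88
tool_pos: [0.4462, -0.1257, 0.0345]
tool_rot: [-2.219, -2.219, 0.001]
contact_force: [0.0, 0.0, -0.1]
opening: 0.0468
t: 9.22
tool_pos: [0.4495, -0.1272, 0.1297]
tool_rot: [2.217, 2.218, 0.005]
contact_force: [-0.2, -0.7, 0.0]
opening: 0.0519
t 9.22 pos [ 0.4495 -0.1272  0.1297] toolx [-0.001  1.    -0.002] tooly [1.    0.001 0.006] z [ 0.006 -0.002 -1.   ] F [-0.2 -0.7  0. ] op 0.0519 q [-0.44 -0.25  2.08  0.    1.3  -0.44]
shift cm [50.52  6.97  1.91]  turn [0.006 0.002 0.001]
```

```bash
python3 -m jog '[[25,3.5,0,0,0,0,100],[25,3.5,0,0,0,0,100],[25,3.5,0,0,0,0,100],[25,3.5,0,0,0,0,100],[25,3.5,0,0,0,0,100],[25,3.5,0,0,0,0,100],[25,3.5,0,0,0,0,100]]' >/dev/null; python3 -m jog '[[25.5,3.5,1,0,0,0,100],[25.5,3.5,1,0,0,0,100],[25.5,3.5,1,0,0,0,100],[25.5,3.5,1,0,0,0,100],[25.5,3.5,1,0,0,0,100],[25.5,3.5,1,0,0,0,100],[25.5,3.5,1,0,0,0,100],[25.5,3.5,1,0,0,0,100]]' >/dev/null
python3 - <<'E'
from det import *
st()
im,c=snap('wrist','w5.png'); det(im,c,thr=90)
rows_to([.519,.377,.015],np.pi/2)
im,c=snap('top','t5.png')
E
```

```text
t 10.47 pos [0.5161 0.3859 0.1169] toolx [-0.011  1.    -0.   ] tooly [1.    0.011 0.003] z [ 0.003 -0.    -1.   ] F [ 0.8  0.  -0.1] op 0.0521 q [ 0.53  0.2   1.67 -0.    1.27  0.52]
lip px [573. 126.] ctr [0.6551 0.4531] gold [0.6666 0.4583] len 0.0749 wid 0.0682 yaw 0.155
dark px (188, 228) ctr [0.4448 0.3979] r 0.0184 area 2360
dark px (117, 231) ctr [0.4044 0.3957] r 0.0202 area 2468
lip px [153. 234.] ctr [0.422  0.3927] gold [0.422  0.3924] len 0.0214 wid 0.0074 yaw 1.631
lip px [322. 255.] ctr [0.5197 0.3806] gold [0.5172 0.4015] len 0.0472 wid 0.0394 yaw 1.61
shift cm [-0.69  0.25 10.2 ]  turn [0.003 0.001 0.009]
```

```bash
python3 -m jog '[[-0.7,0.4,4,0,0,0,100],[-0.7,0.4,7,0,0,0,100],[-0.7,0.4,10.1,0,0,0,100],[-0.7,0.4,10.1,0,0,0,100],[-0.7,0.4,10.1,0,0,0,100]]'; python3 -m jog '[[0,0,0,0,0,0,255],[0,0,0,0,0,0,255],[0,0,0,0,0,0,255],[0,0,0,0,0,0,255],[0,0,0,0,0,0,255],[0,0,0,0,0,0,255]]' 60;  python3 -m jog '[[0,0,-4,0,0,0,255],[0,0,-8,0,0,0,255],[0,0,-9,0,0,0,255],[0,0,-9,0,0,0,255]]'; python3 -m jog '[[-26,-3.5,0,0,0,0,255],[-26,-3.5,0,0,0,0,255],[-26,-3.5,0,0,0,0,255],[-26,-3.5,0,0,0,0,255],[-26,-3.5,0,0,0,0,255],[-26,-3.5,0,0,0,0,255],[-26,-3.5,0,0,0,0,255]]'
python3 - <<'E'
from h import *
st()
rows_to([0.447,-.084,.12],np.pi/2)
E
```

```text
t: 10.98
tool_pos: [0.519, 0.373, 0.014]
tool_rot: [2.214, 2.226, -0.007]
contact_force: [0.9, -0.6, 1.4]
opening: 0.0517
t: 11.48
tool_pos: [0.5206, 0.3736, 0.0167]
tool_rot: [2.212, 2.225, -0.002]
contact_force: [-0.6, -2.2, 7.3]
opening: 0.0379
t: 11.82
tool_pos: [0.5237, 0.3759, 0.1133]
tool_rot: [2.21, 2.224, 0.015]
contact_force: [-0.1, 0.0, -0.8]
opening: 0.0378
t: 12.4
tool_pos: [0.4885, 0.1114, 0.1109]
tool_rot: [2.214, 2.22, 0.01]
contact_force: [-0.6, -0.7, -0.2]
opening: 0.0379
t 12.4 pos [0.4885 0.1114 0.1109] toolx [-0.002  1.    -0.   ] tooly [1.    0.002 0.009] z [ 0.009 -0.    -1.   ] F [-0.6 -0.7 -0.2] op 0.0379 q [ 0.08 -0.14  2.02 -0.    1.25  0.07]
shift cm [-19.53  -4.19  -0.95]  turn [0.009 0.    0.002]
```

View pics/t5.png

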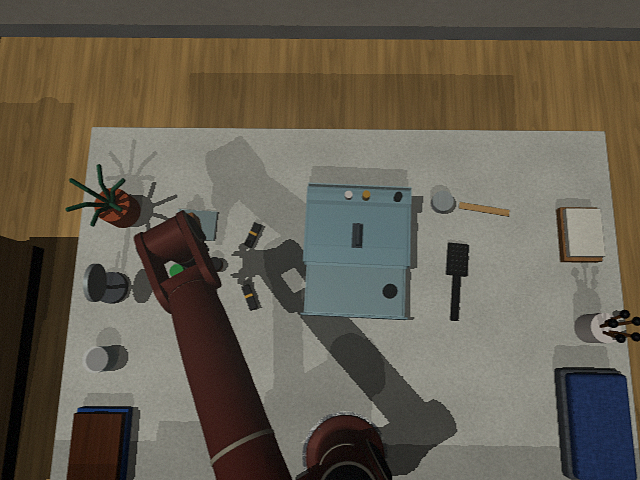

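```bash
python3 -m jog '[[-18.9,-4.2,-0.8,0.009,0,0,255],[-18.9,-4.2,-0.8,0.009,0,0,255],[-18.9,-4.2,-0.8,0.009,0,0,255],[-18.9,-4.2,-0.8,0.009,0,0,255],[-18.9,-4.2,-0.8,0.009,0,0,255],[-18.9,-4.2,-0.8,0.009,0,0,255],[-18.9,-4.2,-0.8,0.009,0,0,255]]'
python3 - <<'E'
from h import *
st()
rows_to([0.447,-.078,.031],np.pi/2)
E
```

```text
t: 12.98
tool_pos: [0.4462, -0.0786, 0.1177]
tool_rot: [-2.222, -2.219, 0.0]
contact_force: [-0.2, 0.1, 0.1]
opening: 0.0378
t 12.98 pos [ 0.4462 -0.0786  0.1177] toolx [0.001 1.    0.001] tooly [ 1.    -0.001 -0.001] z [-0.001  0.001 -1.   ] F [-0.2  0.1  0.1] op 0.0378 q [-0.34 -0.27  2.12  0.    1.29 -0.34]
shift cm [0.05 0.09 8.67]  turn [-0.001 -0.001 -0.001]
```

```bash
python3 -m jog '[[0.1,0,4,0,0,0,255],[0.1,0,7,0,0,0,255],[0.1,0,8.6,0,0,0,255],[0.1,0,8.6,0,0,0,255]]'; python3 -m jog '[[0,0,0,0,0,0,115],[0,0,0,0,0,0,115],[0,0,0,0,0,0,115],[0,0,0,0,0,0,115]]' 40;  python3 -m jog '[[0,0,-4,0,0,0,110],[0,0,-8,0,0,0,110],[0,0,-9,0,0,0,110],[0,0,-9,0,0,0,110]]' >/dev/null
python3 - <<'E'
from h import *
st()
rows_to([0.430,.276,.12],.40)
E
```

```text
t: 13.32
tool_pos: [0.4432, -0.0753, 0.0276]
tool_rot: [-2.214, -2.216, 0.006]
contact_force: [-0.7, 0.3, 0.2]
opening: 0.0377
t: 13.65
tool_pos: [0.4442, -0.0752, 0.0288]
tool_rot: [-2.215, -2.218, 0.004]
contact_force: [0.4, 0.2, 0.2]
opening: 0.0472
t 13.98 pos [ 0.4484 -0.0766  0.1247] toolx [-0.002  1.    -0.001] tooly [1.    0.002 0.004] z [ 0.004 -0.001 -1.   ] F [ 0.5 -0.2  1. ] op 0.0485 q [-0.33 -0.28  2.11  0.    1.3  -0.34]
shift cm [35.27 -1.79  0.44]  turn [ 0.004 -0.002  1.172]
```

```bash
python3 -m jog '[[30,-1.8,0,0,0,0.9,120],[30,-1.8,0,0,0,0.9,120],[30,-1.8,0,0,0,0.9,120],[30,-1.8,0,0,0,0.9,120],[30,-1.8,0,0,0,0.9,120],[30,-1.8,0,0,0,0.9,120],[30,-1.8,0,0,0,0.9,120],[30,-1.8,0,0,0,0.9,120]]' >/dev/null
python3 - <<'E'
from h import *
st()
rows_to([0.430,.276,.12],.40)
E
```

```text
t 14.65 pos [0.4304 0.2066 0.1232] toolx [0.749 0.662 0.002] tooly [ 0.662 -0.749  0.002] z [ 0.003 -0.001 -1.   ] F [ 1.  -0.1 -0.3] op 0.0455 q [ 0.29 -0.21  2.06 -0.    1.29  1.14]
shift cm [ 4.57 -5.23  0.32]  turn [ 0.002 -0.002  0.324]
```

```bash
python3 -m jog '[[4.6,-5.2,0,0,0,0.32,120],[4.6,-5.2,0,0,0,0.32,120],[4.6,-5.2,0,0,0,0.32,120],[4.6,-5.2,0,0,0,0.32,120],[4.6,-5.2,0,0,0,0.32,120]]' >/dev/null
python3 - <<'E'
from det import *
st()
im,c=snap('wrist','w6.png'); det(im,c,thr=90)
rows_to([0.430,.276,.012],.40)
im,c=snap('top','t6.png')
E
```

```text
t 15.07 pos [0.4297 0.2759 0.1222] toolx [0.918 0.396 0.001] tooly [ 0.396 -0.918  0.002] z [ 0.002 -0.002 -1.   ] F [-0.3 -0.1 -1.3] op 0.0455 q [ 0.43 -0.12  1.98 -0.    1.28  1.59]
dark px (20, 8) ctr [0.4874 0.4573] r 0.0108 area 666
lip px [121. 187.] ctr [0.4215 0.3892] gold [0.4221 0.3925] len 0.0743 wid 0.0279 yaw 0.048
lip px [315. 240.] ctr [0.4321 0.274 ] gold [0.4299 0.2773] len 0.0705 wid 0.028 yaw 0.425
dark px (506, 277) ctr [0.4586 0.1627] r 0.0458 area 7107
shift cm [ 0.02 -0.07 11.03]  turn [ 0.002 -0.001  0.006]
```

```bash
python3 -m jog '[[0,0,4,0,0,0,120],[0,0,8,0,0,0,120],[0,0,10.8,0,0,0,120],[0,0,10.8,0,0,0,120],[0,0,10.8,0,0,0,120]]'; python3 -m jog '[[0,0,0,0,0,0,255],[0,0,0,0,0,0,255],[0,0,0,0,0,0,255],[0,0,0,0,0,0,255],[0,0,0,0,0,0,255],[0,0,0,0,0,0,255]]' 50;  python3 -m jog '[[0,0,-4,0,0,0,255],[0,0,-8,0,0,0,255],[0,0,-10,0,0,0,255],[0,0,-10,0,0,0,255]]'
python3 - <<'E'
from h import *
st()
rows_to([0.415,.055,.11],np.pi/2-.02)
E
```

```text
t: 15.58
tool_pos: [0.4291, 0.2735, 0.0132]
tool_rot: [3.075, 0.63, -0.003]
contact_force: [-0.1, 0.1, 0.2]
opening: 0.0453
t: 16.08
tool_pos: [0.4313, 0.2743, 0.0159]
tool_rot: [3.076, 0.63, 0.004]
contact_force: [-0.8, -1.3, 7.2]
opening: 0.0208
t: 16.42
tool_pos: [0.4351, 0.2764, 0.1237]
tool_rot: [-3.077, -0.631, -0.025]
contact_force: [-0.4, 0.8, 0.5]
opening: 0.0205
t 16.42 pos [0.4351 0.2764 0.1237] toolx [0.919 0.394 0.016] tooly [ 0.394 -0.919  0.002] z [ 0.015  0.004 -1.   ] F [-0.4  0.8  0.5] op 0.0205 q [ 0.42 -0.12  1.98 -0.    1.26  1.59]
shift cm [-10.59  19.56   1.25]  turn [ 0.011 -0.013 -1.146]
```

```bash
python3 -m jog '[[-10.6,19.6,0,0,0,-1.146,255],[-10.6,19.6,0,0,0,-1.146,255],[-10.6,19.6,0,0,0,-1.146,255],[-10.6,19.6,0,0,0,-1.146,255],[-10.6,19.6,0,0,0,-1.146,255],[-10.6,19.6,0,0,0,-1.146,255],[-10.6,19.6,0,0,0,-1.146,255],[-10.6,19.6,0,0,0,-1.146,255]]' >/dev/null
python3 - <<'E'
from h import *
st()
rows_to([0.415,.055,.11],np.pi/2-.02)
E
```

```text
t 17.08 pos [0.4145 0.0525 0.1223] toolx [0.266 0.964 0.005] tooly [ 0.964 -0.266  0.013] z [ 0.014  0.001 -1.   ] F [0.9 0.7 0.1] op 0.0207 q [-0.05 -0.39  2.2   0.    1.32  0.22]
shift cm [ 0.25 -0.03  1.23]  turn [ 0.013 -0.003 -0.25 ]
```

```bash
python3 -m jog '[[0.2,0,0,0.013,0,-0.25,255],[0.2,0,0,0.013,0,-0.25,255],[0.2,0,0,0.013,0,-0.25,255],[0.2,0,0,0.013,0,-0.25,255]]' >/dev/null
python3 - <<'E'
from h import *
st()
rows_to([0.415,.055,.029],np.pi/2-.02)
E
```

```text
t 17.42 pos [0.4148 0.0544 0.1219] toolx [0.023 1.    0.003] tooly [ 1.    -0.023  0.001] z [ 0.001  0.003 -1.   ] F [ 0.9  0.7 -0.7] op 0.0206 q [-0.05 -0.38  2.19  0.    1.32 -0.03]
shift cm [0.03 0.02 9.29]  turn [ 0.001 -0.003 -0.003]
```

```bash
python3 -m jog '[[0,0,4,0,0,0,255],[0,0,8,0,0,0,255],[0,0,9.2,0,0,0,255],[0,0,9.2,0,0,0,255]]'; python3 -m jog '[[0,0,0,0,0,0,160],[0,0,0,0,0,0,160],[0,0,0,0,0,0,160],[0,0,0,0,0,0,160]]' 40;  python3 -m jog '[[0,0,-4,0,0,0,160],[0,0,-8,0,0,0,160],[0,0,-9,0,0,0,160],[0,0,-9,0,0,0,160]]' >/dev/null
python3 - <<'E'
from h import *
st()
rows_to([0.421,.391,.12],0)
E
```

```text
t: 17.75
tool_pos: [0.4144, 0.0549, 0.0286]
tool_rot: [-2.247, -2.191, -0.002]
contact_force: [1.0, 0.7, -0.1]
opening: 0.0204
t: 18.08
tool_pos: [0.4146, 0.055, 0.0289]
tool_rot: [-2.248, -2.191, -0.003]
contact_force: [0.8, 0.2, -0.5]
opening: 0.0317
t 18.42 pos [0.4176 0.0546 0.1236] toolx [0.026 1.    0.003] tooly [ 1.    -0.026  0.009] z [ 0.009  0.003 -1.   ] F [ 0.5 -1.3  0.7] op 0.032 q [-0.05 -0.38  2.19  0.    1.32 -0.02]
shift cm [33.64 -0.55  0.46]  turn [ 0.005 -0.009  1.544]
```

```bash
python3 -m jog '[[30,-0.5,0,0,0,1,120],[30,-0.5,0,0,0,1,120],[30,-0.5,0,0,0,1,120],[30,-0.5,0,0,0,1,120],[30,-0.5,0,0,0,1,120],[30,-0.5,0,0,0,1,120],[30,-0.5,0,0,0,1,120],[30,-0.5,0,0,0,1,120]]' >/dev/null
python3 - <<'E'
from h import *
rows_to([0.421,.391,.12],0)
E
```

```text
shift cm [ 3.05 -3.53  0.26]  turn [ 0.    -0.006  0.671]
```

```bash
python3 -m jog '[[3.0,-3.5,0,0,0,0.67,120],[3.0,-3.5,0,0,0,0.67,120],[3.0,-3.5,0,0,0,0.67,120],[3.0,-3.5,0,0,0,0.67,120],[3.0,-3.5,0,0,0,0.67,120],[3.0,-3.5,0,0,0,0.67,120],[3.0,-3.5,0,0,0,0.67,120]]' >/dev/null
python3 - <<'E'
from det import *
st()
im,c=snap('wrist','w7.png'); det(im,c,thr=90)
rows_to([0.421,.391,.014],0)
im,c=snap('top','t7.png')
E
```

```text
t 19.67 pos [0.4197 0.3898 0.1206] toolx [1.    0.    0.003] tooly [ 0. -1.  0.] z [ 0.003 -0.    -1.   ] F [-0.3 -0.  -0.4] op 0.045 q [ 0.62  0.03  1.84 -0.    1.27  2.19]
dark px (170, 102) ctr [0.5013 0.4634] r 0.0161 area 881
dark px (637, 188) ctr [0.4562 0.2092] r 0.0375 area 2170
lip px [308. 240.] ctr [0.4231 0.3911] gold [0.422  0.3926] len 0.0723 wid 0.0242 yaw 0.081
shift cm [ 0.08 -0.11 10.69]  turn [-0.    -0.003  0.003]
```

```bash
python3 -m jog '[[0.2,-0.2,4,0,0,-0.04,120],[0.2,-0.2,8,0,0,-0.04,120],[0.2,-0.2,10.6,0,0,-0.04,120],[0.2,-0.2,10.6,0,0,-0.04,120],[0.2,-0.2,10.6,0,0,-0.04,120]]'; python3 -m jog '[[0,0,0,0,0,0,255],[0,0,0,0,0,0,255],[0,0,0,0,0,0,255],[0,0,0,0,0,0,255],[0,0,0,0,0,0,255],[0,0,0,0,0,0,255]]' 50;  python3 -m jog '[[0,0,-4,0,0,0,255],[0,0,-8,0,0,0,255],[0,0,-10,0,0,0,255],[0,0,-10,0,0,0,255]]'
python3 - <<'E'
from h import *
st()
rows_to([0.470,.055,.12],np.pi/2-.02)
E
```

```text
t: 20.18
tool_pos: [0.4209, 0.3908, 0.0133]
tool_rot: [3.138, 0.068, -0.0]
contact_force: [0.1, 0.9, 0.4]
opening: 0.0454
t: 20.68
tool_pos: [0.4226, 0.392, 0.016]
tool_rot: [-3.141, -0.068, -0.005]
contact_force: [0.4, -0.8, 6.2]
opening: 0.0205
t: 21.02
tool_pos: [0.4258, 0.3947, 0.1239]
tool_rot: [-3.133, -0.069, -0.022]
contact_force: [1.5, 0.3, 0.2]
opening: 0.0202
t 21.02 pos [0.4258 0.3947 0.1239] toolx [0.999 0.044 0.014] tooly [ 0.044 -0.999 -0.007] z [ 0.014  0.008 -1.   ] F [1.5 0.3 0.2] op 0.0202 q [ 0.62  0.04  1.83 -0.    1.26  2.15]
shift cm [ 2.92 34.13  0.18]  turn [ 0.005 -0.017 -1.507]
```

```bash
python3 -m jog '[[2.9,30,0,0,0,-1,255],[2.9,30,0,0,0,-1,255],[2.9,30,0,0,0,-1,255],[2.9,30,0,0,0,-1,255],[2.9,30,0,0,0,-1,255],[2.9,30,0,0,0,-1,255],[2.9,30,0,0,0,-1,255],[2.9,30,0,0,0,-1,255]]' >/dev/null
python3 - <<'E'
from h import *
st();rows_to([0.470,.055,.12],np.pi/2-.02)
E
```

```text
t 21.68 pos [0.467  0.0984 0.1216] toolx [0.586 0.81  0.013] tooly [ 0.81  -0.586  0.007] z [ 0.013  0.006 -1.   ] F [ 0.3 -0.7 -0.5] op 0.0205 q [ 0.05 -0.22  2.07  0.01  1.28  0.67]
shift cm [-3.35  2.79  0.13]  turn [ 0.01  -0.01  -0.606]
```

```bash
python3 -m jog '[[-3.3,2.8,0.1,0.01,-0.01,-0.606,255],[-3.3,2.8,0.1,0.01,-0.01,-0.606,255],[-3.3,2.8,0.1,0.01,-0.01,-0.606,255],[-3.3,2.8,0.1,0.01,-0.01,-0.606,255],[-3.3,2.8,0.1,0.01,-0.01,-0.606,255],[-3.3,2.8,0.1,0.01,-0.01,-0.606,255],[-3.3,2.8,0.1,0.01,-0.01,-0.606,255]]' >/dev/null
python3 - <<'E'
from h import *
st();rows_to([0.470,.055,.030],np.pi/2-.02)
E
```

```text
t 22.27 pos [0.47   0.0553 0.1198] toolx [0.023 1.    0.   ] tooly [ 1.    -0.023 -0.   ] z [-0.  0. -1.] F [ 0.3  0.4 -0.8] op 0.0208 q [-0.04 -0.22  2.07  0.    1.29 -0.02]
shift cm [-0.03  0.    8.98]  turn [-0.    -0.    -0.003]
```

```bash
python3 -m jog '[[0,0,4,0,0,0,255],[0,0,8,0,0,0,255],[0,0,9,0,0,0,255],[0,0,9,0,0,0,255]]'; python3 -m jog '[[0,0,0,0,0,0,160],[0,0,0,0,0,0,160],[0,0,0,0,0,0,160],[0,0,0,0,0,0,160]]' 40;  python3 -m jog '[[0,0,-4,0,0,0,160],[0,0,-8,0,0,0,160],[0,0,-9,0,0,0,160],[0,0,-9,0,0,0,160]]' >/dev/null
python3 - <<'E'
from h import *
st()
rows_to([0.607,.274,.14],2.737)
snap('top','t8.png')
E
```

```text
t: 22.6
tool_pos: [0.4693, 0.0554, 0.0286]
tool_rot: [-2.247, -2.192, 0.003]
contact_force: [0.3, 0.7, 0.2]
opening: 0.0208
t: 22.93
tool_pos: [0.4695, 0.0555, 0.0292]
tool_rot: [-2.248, -2.192, 0.002]
contact_force: [0.2, -0.4, 0.0]
opening: 0.0317
t 23.27 pos [0.473  0.0554 0.1244] toolx [0.026 1.    0.   ] tooly [ 1.    -0.026  0.008] z [ 0.008 -0.    -1.   ] F [-0.1  0.2  0.8] op 0.0316 q [-0.04 -0.22  2.07  0.    1.29 -0.01]
shift cm [22.2  12.84 -1.46]  turn [ 0.007  0.004 -1.192]
```

View pics/t8.png

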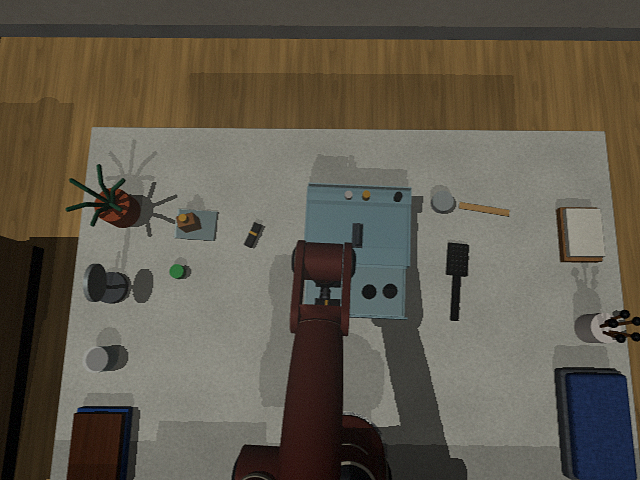

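```bash
python3 -m jog '[[22.2,12.8,0,0,0,-0.95,120],[22.2,12.8,0,0,0,-0.95,120],[22.2,12.8,0,0,0,-0.95,120],[22.2,12.8,0,0,0,-0.95,120],[22.2,12.8,0,0,0,-0.95,120],[22.2,12.8,0,0,0,-0.95,120],[22.2,12.8,0,0,0,-0.95,120],[22.2,12.8,0,0,0,-0.95,120]]' >/dev/null
python3 - <<'E'
from h import *
rows_to([0.607,.274,.12],2.737)
E
```

```text
shift cm [-0.34 -0.03 -0.12]  turn [-0.001 -0.    -0.234]
```

```bash
python3 -m jog '[[-0.3,0,0,0,0,-0.234,120],[-0.3,0,0,0,0,-0.234,120],[-0.3,0,0,0,0,-0.234,120],[-0.3,0,0,0,0,-0.234,120]]' >/dev/null
python3 - <<'E'
from det import *
st()
im,c=snap('wrist','w8.png'); det(im,c,thr=90)
rows_to([0.607,.274,.014],2.737)
E
```

```text
t 24.32 pos [0.6058 0.2742 0.1166] toolx [-0.918  0.396  0.003] tooly [ 0.396  0.918 -0.003] z [-0.004 -0.002 -1.   ] F [-0.6  0.2 -0.7] op 0.0453 q [ 0.31  0.25  1.61 -0.    1.29 -0.85]
dark px (507, 211) ctr [0.6244 0.3792] r 0.0369 area 709
dark px (608, 205) ctr [0.6432 0.4313] r 0.022 area 2012
lip px [320. 243.] ctr [0.6024 0.2762] gold [0.6123 0.2727] len 0.0676 wid 0.0213 yaw 2.751
dark px (178, 273) ctr [0.5847 0.1945] r 0.0698 area 6030
shift cm [-0.12  0.05 10.32]  turn [-0.003 -0.002 -0.003]
```

```bash
python3 -m jog '[[0,0,4,0,0,0,120],[0,0,8,0,0,0,120],[0,0,10.2,0,0,0,120],[0,0,10.2,0,0,0,120],[0,0,10.2,0,0,0,120]]'; python3 -m jog '[[0,0,0,0,0,0,255],[0,0,0,0,0,0,255],[0,0,0,0,0,0,255],[0,0,0,0,0,0,255],[0,0,0,0,0,0,255],[0,0,0,0,0,0,255]]' 50;  python3 -m jog '[[0,0,-4,0,0,0,255],[0,0,-8,0,0,0,255],[0,0,-11,0,0,0,255],[0,0,-11,0,0,0,255]]'
python3 - <<'E'
from h import *
st()
rows_to([0.447,-.02,.125],np.pi-.02)
E
```

```text
t: 24.78
tool_pos: [0.6045, 0.2735, 0.0137]
tool_rot: [-0.637, -3.071, 0.006]
contact_force: [0.1, -0.2, 0.4]
opening: 0.0448
t: 25.28
tool_pos: [0.6064, 0.2741, 0.0166]
tool_rot: [-0.638, -3.074, 0.002]
contact_force: [-0.9, 0.9, 6.3]
opening: 0.0204
t: 25.62
tool_pos: [0.6115, 0.2759, 0.137]
tool_rot: [0.636, 3.064, 0.01]
contact_force: [1.8, 0.2, 1.4]
opening: 0.0203
t 25.62 pos [0.6115 0.2759 0.137 ] toolx [-0.917  0.398 -0.01 ] tooly [0.398 0.917 0.009] z [ 0.013  0.004 -1.   ] F [1.8 0.2 1.4] op 0.0203 q [ 0.31  0.23  1.59 -0.    1.31 -0.85]
shift cm [  3.33 -33.71   0.88]  turn [ 0.006  0.012 -0.389]
```

```bash
python3 -m jog '[[3.3,-29,0.5,0.006,0.012,-0.39,255],[3.3,-29,0.5,0.006,0.012,-0.39,255],[3.3,-29,0.5,0.006,0.012,-0.39,255],[3.3,-29,0.5,0.006,0.012,-0.39,255],[3.3,-29,0.5,0.006,0.012,-0.39,255],[3.3,-29,0.5,0.006,0.012,-0.39,255],[3.3,-29,0.5,0.006,0.012,-0.39,255]]' >/dev/null;  python3 - <<'E'
from h import *
st()
rows_to([0.447,-.02,.125],np.pi-.02)
E
```

```text
t 26.2 pos [0.4645 0.0215 0.1292] toolx [-1.     0.019 -0.001] tooly [ 0.019  1.    -0.   ] z [ 0.001 -0.    -1.   ] F [ 0.6 -1.   0.2] op 0.0206 q [-0.11 -0.25  2.08  0.    1.31 -1.67]
shift cm [ 1.68 -4.19  0.42]  turn [-0.     0.001  0.001]
```

```bash
python3 -m jog '[[1.7,-4.0,0.3,0,0,0,255],[1.7,-4.0,0.3,0,0,0,255],[1.7,-4.0,0.3,0,0,0,255],[1.7,-4.0,0.3,0,0,0,255]]' >/dev/null;  python3 - <<'E'
from h import *
st()
rows_to([0.447,-.018,.030],np.pi-.02)
snap('wrist','w9.png')
E
```

```text
t 26.53 pos [ 0.447  -0.0181  0.1265] toolx [-1.     0.02  -0.002] tooly [0.02 1.   0.  ] z [ 0.002  0.    -1.   ] F [ 0.3  0.8 -0.4] op 0.0202 q [-0.21 -0.3   2.12  0.    1.31 -1.76]
shift cm [0.02 0.01 9.65]  turn [0.    0.002 0.   ]
```

View pics/w9.png

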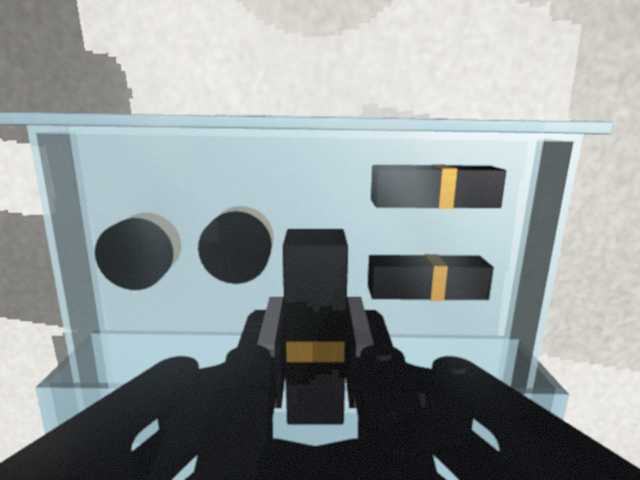

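```bash
python3 -m jog '[[0,0,4,0,0,0,255],[0,0,8,0,0,0,255],[0,0,9.6,0,0,0,255],[0,0,9.6,0,0,0,255]]'; python3 -m jog '[[0,0,0,0,0,0,165],[0,0,0,0,0,0,165],[0,0,0,0,0,0,165],[0,0,0,0,0,0,165]]' 40;  python3 -m jog '[[0,0,-4,0,0,0,165],[0,0,-8,0,0,0,165],[0,0,-9,0,0,0,165],[0,0,-9,0,0,0,165]]' >/dev/null
python3 - <<'E'
from h import *
st()
rows_to([0.352,-.026,.12],np.pi/2-.022)
E
```

```text
t: 26.92
tool_pos: [0.4462, -0.0155, 0.0276]
tool_rot: [-0.025, -3.138, -0.003]
contact_force: [0.8, 0.1, -0.2]
opening: 0.0205
t: 27.25
tool_pos: [0.4469, -0.0151, 0.0282]
tool_rot: [-0.023, -3.139, -0.003]
contact_force: [-0.4, -0.3, -0.0]
opening: 0.0303
t 27.58 pos [ 0.4507 -0.0159  0.1237] toolx [-1.     0.015 -0.008] tooly [ 0.015  1.    -0.   ] z [ 0.008 -0.    -1.   ] F [-0.   0.7 -0.2] op 0.0302 q [-0.2  -0.29  2.12  0.    1.3  -1.76]
shift cm [ 9.85 -1.15  0.29]  turn [-0.007  0.006 -1.564]
```

```bash
python3 -m jog '[[7.6,-8.4,0,0,0,-1,130],[7.6,-8.4,0,0,0,-1,130],[7.6,-8.4,0,0,0,-1,130],[7.6,-8.4,0,0,0,-1,130],[7.6,-8.4,0,0,0,-1,130],[7.6,-8.4,0,0,0,-1,130],[7.6,-8.4,0,0,0,-1,130],[7.6,-8.4,0,0,0,-1,130]]' >/dev/null
python3 - <<'E'
from h import *
st()
rows_to([0.373,-.10,.12],np.pi/2-.022)
E
```

```text
t 28.25 pos [ 0.3727 -0.0987  0.1219] toolx [-0.596 -0.803 -0.004] tooly [-0.803  0.596 -0.005] z [ 0.006  0.    -1.   ] F [-1.2 -0.   0.8] op 0.042 q [-0.45 -0.49  2.27  0.    1.35 -2.96]
shift cm [ 0.09 -0.1   0.19]  turn [-0.006  0.002 -0.617]
```

```bash
python3 -m jog '[[0,0,0,0,0,1,130],[0,0,0,0,0,1,130],[0,0,0,0,0,1,130],[0,0,0,0,0,1,130],[0,0,0,0,0,1,130],[0,0,0,0,0,1,130],[0,0,0,0,0,1,130],[0,0,0,0,0,1,130]]' >/dev/null;python3 -m jog '[[0,0,0,0,0,1,130],[0,0,0,0,0,1,130],[0,0,0,0,0,1,130],[0,0,0,0,0,1,130],[0,0,0,0,0,1,130],[0,0,0,0,0,1,130],[0,0,0,0,0,1,130],[0,0,0,0,0,1,130]]' >/dev/null
python3 - <<'E'
from h import *
rows_to([0.373,-.10,.12],np.pi/2-.022)
E
```

```text
shift cm [-0.25  0.05 -0.07]  turn [ 0.004 -0.001  0.519]
```

```bash
python3 -m jog '[[-0.2,0,0,0,0,0.52,130],[-0.2,0,0,0,0,0.52,130],[-0.2,0,0,0,0,0.52,130],[-0.2,0,0,0,0,0.52,130],[-0.2,0,0,0,0,0.52,130],[-0.2,0,0,0,0,0.52,130]]' >/dev/null
python3 - <<'E'
from h import *
st()
rows_to([0.372,-.10,.042],np.pi/2-.022)
snap('wrist','w10.png')
E
```

```text
t 30.08 pos [ 0.3717 -0.0994  0.1181] toolx [0.024 1.    0.003] tooly [ 1.    -0.024  0.002] z [ 0.002  0.002 -1.   ] F [-1.1  0.3  1. ] op 0.0417 q [-0.46 -0.48  2.27  0.    1.35 -0.43]
shift cm [-0.08  0.02  7.61]  turn [ 0.002 -0.003 -0.002]
```

View pics/w10.png

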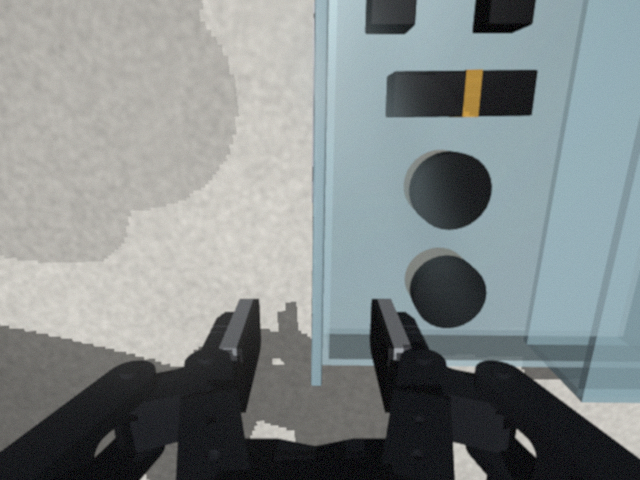

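```bash
python3 -m jog '[[0,0.1,4,0,0,0,130],[0,0.1,7.5,0,0,0,130],[0,0.1,7.5,0,0,0,130],[0,0.1,7.5,0,0,0,130]]'; python3 -m jog '[[0,0,0,0,0,0,255],[0,0,0,0,0,0,255],[0,0,0,0,0,0,255],[0,0,0,0,0,0,255],[0,0,0,0,0,0,255]]' 40; python3 -m jog '[[0,1,0,0,0,0,255],[0,2.5,0,0,0,0,255],[0,4,0,0,0,0,255],[0,5.5,0,0,0,0,255],[0,6.5,0,0,0,0,255],[0,7,0,0,0,0,255],[0,7,0,0,0,0,255]]'
```

```text
t: 30.47
tool_pos: [0.3708, -0.0983, 0.0413]
tool_rot: [-2.241, -2.193, -0.001]
contact_force: [0.4, -0.1, 0.3]
opening: 0.0417
t: 30.88
tool_pos: [0.3726, -0.099, 0.0436]
tool_rot: [-2.245, -2.195, -0.005]
contact_force: [-0.4, 0.8, 7.2]
opening: 0.0091
t: 31.47
tool_pos: [0.4434, -0.1014, 0.0437]
tool_rot: [2.246, 2.196, 0.004]
contact_force: [1.1, -5.1, -4.9]
opening: 0.0087
```

```bash
python3 -m jog '[[0,0,0,0,0,0,130],[0,0,0,0,0,0,130],[0,0,0,0,0,0,130],[0,0,0,0,0,0,130],[0,0,-3,0,0,0,130],[0,0,-6,0,0,0,130],[0,0,-6,0,0,0,130]]' >/dev/null
python3 - <<'E'
from h import *
st()
rows_to([0.395,-.03,.10],np.pi/2-.022);rows_to([0.395,-.03,.040],np.pi/2-.022)
E
```

```text
t 32.05 pos [ 0.4469 -0.1029  0.1101] toolx [ 0.022  1.    -0.002] tooly [ 1.    -0.022  0.012] z [ 0.012 -0.002 -1.   ] F [-0.3  0.1  1.3] op 0.0421 q [-0.39 -0.25  2.12  0.    1.26 -0.37]
shift cm [ 7.17 -5.36  0.93]  turn [0.012 0.002 0.   ]
shift cm [ 7.18 -5.44  6.93]  turn [0.012 0.002 0.   ]
```

```bash
python3 -m jog '[[7.2,-5.4,0,0.012,0,0,255],[7.2,-5.4,0,0.012,0,0,255],[7.2,-5.4,0,0.012,0,0,255],[7.2,-5.4,0,0.012,0,0,255],[7.2,-5.4,4,0.012,0,0,255],[7.2,-5.4,7,0.012,0,0,255],[7.2,-5.4,7,0.012,0,0,255]]'; python3 -m jog '[[0,2,0,0,0,0,255],[0,4,0,0,0,0,255],[0,6,0,0,0,0,255],[0,8,0,0,0,0,255],[0,9,0,0,0,0,255],[0,9,0,0,0,0,255]]'
```

```text
t: 32.63
tool_pos: [0.3911, -0.0292, 0.0339]
tool_rot: [-2.241, -2.191, 0.011]
contact_force: [-1.6, 0.2, -0.6]
opening: 0.0
t: 33.13
tool_pos: [0.4842, -0.0323, 0.0348]
tool_rot: [-2.243, -2.192, 0.009]
contact_force: [-0.6, -0.2, 0.0]
opening: 0.0
```

```bash
python3 -m jog '[[0,0.5,0,0,0,0,255],[0,1,0,0,0,0,255],[0,1.2,0,0,0,0,255],[0,1.2,0,0,0,0,255]]' | grep -v rot; python3 -m jog '[[0,0.4,0,0,0,0,255],[0,0.7,0,0,0,0,255],[0,0.7,0,0,0,0,255]]'| grep -v rot
```

```text
t: 33.47
tool_pos: [0.4967, -0.0328, 0.0352]
contact_force: [-0.7, 0.6, 0.1]
opening: 0.0
t: 33.72
tool_pos: [0.5042, -0.033, 0.0353]
contact_force: [0.3, 0.7, 0.5]
opening: -0.0002
```

```bash
python3 -m jog '[[0,0.3,0,0,0,0,255],[0,0.5,0,0,0,0,255],[0,0.5,0,0,0,0,255]]' | grep -v rot; python3 -m jog '[[0,0.3,0,0,0,0,255],[0,0.5,0,0,0,0,255],[0,0.5,0,0,0,0,255]]'| grep -v rot; python3 -c "
from h import *
snap('wrist','w11.png'); snap('scene','s11.png')"
```

```text
t: 33.97
tool_pos: [0.5051, -0.0329, 0.0352]
contact_force: [-21.3, -0.6, 16.4]
opening: -0.0001
t: 34.22
tool_pos: [0.5047, -0.0329, 0.0354]
contact_force: [-27.6, -0.7, 23.2]
opening: 0.0002
```

View pics/w11.png

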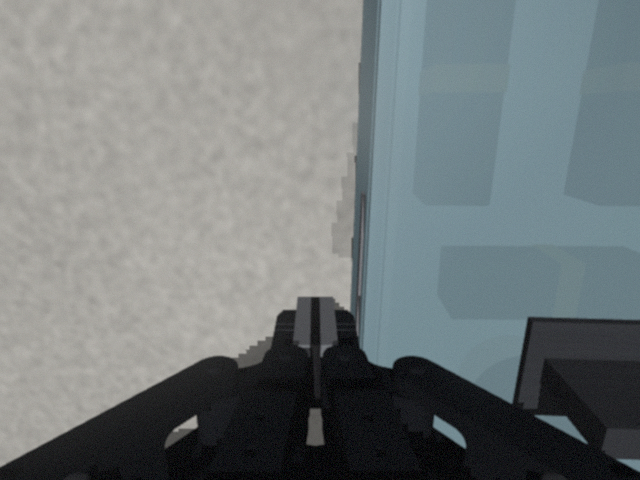

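```bash
python3 -m jog '[[0,-2,0,0,0,0,200],[0,-4,0,0,0,0,150],[0,-4,-4,0,0,0,120],[0,-4,-8,0,0,0,120],[0,-4,-11,0,0,0,120],[0,-4,-11,0,0,0,120]]' >/dev/null
python3 - <<'E'
from h import *
st()
rows_to([0.465,-.3155,.14],-.085)
E
```

```text
t 34.82 pos [ 0.4735 -0.0331  0.155 ] toolx [ 0.021  1.    -0.003] tooly [ 1.    -0.021 -0.02 ] z [-0.02  -0.003 -1.   ] F [0.7 0.1 1.2] op 0.0453 q [-0.22 -0.24  2.03 -0.01  1.37 -0.2 ]
shift cm [-28.25  -0.22   1.59]  turn [-0.018 -0.013 -1.507]
```

View pics/s11.png

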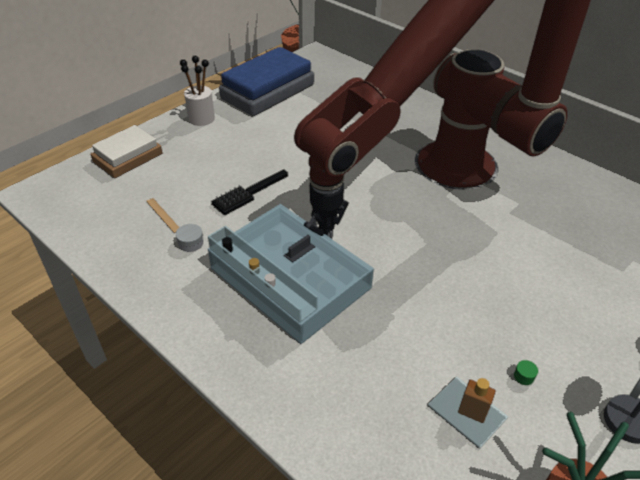

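```bash
python3 -m jog '[[-28.2,0,0,-0.018,0,1,120],[-28.2,0,0,-0.018,0,1,120],[-28.2,0,0,-0.018,0,1,120],[-28.2,0,0,-0.018,0,1,120],[-28.2,0,0,-0.018,0,1,120],[-28.2,0,0,-0.018,0,1,120],[-28.2,0,0,-0.018,0,1,120],[-28.2,0,0,-0.018,0,1,120]]' >/dev/null
python3 - <<'E'
from h import *
st()
rows_to([0.465,-.3155,.14],-.085)
E
```

```text
t 35.48 pos [ 0.4674 -0.3208  0.1563] toolx [ 0.858  0.513 -0.011] tooly [ 0.513 -0.858  0.011] z [-0.004 -0.015 -1.   ] F [-0.1  1.4  0.6] op 0.0453 q [-0.73 -0.02  1.83 -0.01  1.33  0.31]
shift cm [ 0.08 -0.6   1.63]  turn [0.014 0.007 0.624]
```

```bash
python3 -m jog '[[0,-0.6,1,0.014,0.007,0.62,120],[0,-0.6,1,0.014,0.007,0.62,120],[0,-0.6,1,0.014,0.007,0.62,120],[0,-0.6,1,0.014,0.007,0.62,120],[0,-0.6,1,0.014,0.007,0.62,120],[0,-0.6,1,0.014,0.007,0.62,120],[0,-0.6,1,0.014,0.007,0.62,120]]' >/dev/null
python3 - <<'E'
from h import *
st()
im,c=snap('wrist','w12.png')
for x in (-.13,-.03,0,.095): print(x,proj(c,[.495+x*.996,-.318-x*.085,.015]).round(),end=' ')
for _ in range(1):
    o=get_obs(); print(o['wrist_torque'])
E
```

```text
t 36.07 pos [ 0.4644 -0.3158  0.146 ] toolx [ 0.997 -0.078  0.   ] tooly [-0.078 -0.997 -0.   ] z [ 0.  0. -1.] F [-0.4  0.5 -0.4] op 0.0451 q [-0.73 -0.02  1.85  0.    1.32  0.92]
-0.13 [311. 362.] -0.03 [311. 231.] 0 [311. 187.] 0.095 [312.  24.] [-0.00644099  0.0038447   0.00197489]
```

View pics/w12.png

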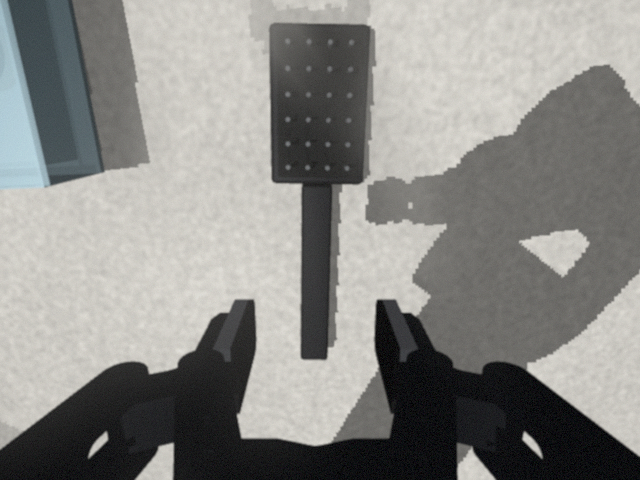

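Run:
```python
from h import *
c=calibration('wrist')
n=ray(c,317,184,.015);h=ray(c,315,358,.015);e=ray(c,321,24,.014)
print(n,h,e,np.linalg.norm(n-h),np.linalg.norm(e-n),np.arctan2(*(e-h)[[1,0]]))
```

```text
[ 0.4964694  -0.32168238  0.015     ] [ 0.36847729 -0.3103215   0.015     ] [ 0.58931267 -0.33119489  0.014     ] 0.1284953310249075 0.09333467575663079 -0.09424014196693524
```

```bash
cat > tq.py <<'E'
from h import *
T=[];F=[]
for _ in range(15):
    get_image('wrist'); o=get_obs(); T.append(o['wrist_torque']);F.append(o['contact_force'])
T=np.array(T);F=np.array(F)
print('T',T.mean(0).round(5),'sd',T.std(0).round(5),'F',F.mean(0).round(3),'sd',F.std(0).round(2)); st()
E
python3 tq.py; python3 -m jog '[[0.25,0.3,4,0,0,0.016,120],[0.25,0.3,8,0,0,0.016,120],[0.25,0.3,12,0,0,0.016,120],[0.25,0.3,13.4,0,0,0.016,120],[0.25,0.3,13.4,0,0,0.016,120],[0.25,0.3,13.4,0,0,0.016,120]]'; python3 -m jog '[[0,0,0,0,0,0,255],[0,0,0,0,0,0,255],[0,0,0,0,0,0,255],[0,0,0,0,0,0,255],[0,0,0,0,0,0,255],[0,0,0,0,0,0,255]]' 60; python3 -m jog '[[0,0,-3,0,0,0,255],[0,0,-6,0,0,0,255],[0,0,-9,0,0,0,255],[0,0,-12,0,0,0,255],[0,0,-13,0,0,0,255],[0,0,-13,0,0,0,255],[0,0,-13,0,0,0,255]]'; python3 tq.py
```

```text
T [-0.00257 -0.02142  0.00788] sd [0.0322  0.03242 0.04013] F [-0.185 -0.046  0.097] sd [0.35 0.62 0.56]
t 36.87 pos [ 0.4643 -0.3158  0.1463] toolx [ 0.997 -0.081  0.   ] tooly [-0.081 -0.997 -0.   ] z [ 0.  0. -1.] F [ 0.5  0.  -1.2] op 0.0455 q [-0.73 -0.02  1.85  0.    1.32  0.92]
t: 37.37
tool_pos: [0.4661, -0.3186, 0.0113]
tool_rot: [-3.137, 0.152, 0.002]
contact_force: [1.0, 0.8, 0.6]
opening: 0.0453
t: 37.87
tool_pos: [0.4668, -0.3192, 0.0123]
tool_rot: [-3.138, 0.153, -0.0]
contact_force: [-0.3, -0.4, 4.8]
opening: 0.018
t: 38.45
tool_pos: [0.4664, -0.3188, 0.1412]
tool_rot: [-3.137, 0.153, 0.001]
contact_force: [-0.1, -0.4, -2.7]
opening: 0.0179
T [-0.02037 -0.01927 -0.00757] sd [0.02695 0.02789 0.02075] F [-0.022  0.087 -1.284] sd [0.55 0.44 0.41]
t 39.2 pos [ 0.4668 -0.3192  0.1424] toolx [ 0.995 -0.097  0.   ] tooly [-0.097 -0.995 -0.   ] z [ 0.  0. -1.] F [ 0.3 -0.1 -1.4] op 0.0182 q [-0.73 -0.01  1.84  0.    1.31  0.94]
```

```bash
python3 -m jog '[[0,0,-6,0,0,-0.4,255],[0,0,-6,0,0,-0.8,255],[0,0,-6,0,0,-0.8,255],[0,0,-6,0,0,-0.8,255],[0,0,-6,0,0,-0.8,255],[0,0,-6,0,0,-0.8,255],[0,0,-6,0,0,-0.8,255],[0,0,-6,0,0,-0.8,255]]' >/dev/null
python3 - <<'E'
from h import *
st()
rows_to([0.591,-.12,.20],np.pi/2-.022)
E
```

```text
t 39.87 pos [ 0.4668 -0.3192  0.2025] toolx [0.763 0.647 0.   ] tooly [ 0.647 -0.763  0.   ] z [ 0.  0. -1.] F [ 0.4  0.4 -1.3] op 0.0186 q [-0.73 -0.06  1.79  0.    1.41  0.14]
shift cm [22.36 -7.16  0.25]  turn [ 0.    -0.    -0.845]
```

```bash
python3 -m jog '[[22.3,-7.2,0,0,0,-0.845,255],[22.3,-7.2,0,0,0,-0.845,255],[22.3,-7.2,0,0,0,-0.845,255],[22.3,-7.2,0,0,0,-0.845,255],[22.3,-7.2,0,0,0,-0.845,255],[22.3,-7.2,0,0,0,-0.845,255],[22.3,-7.2,0,0,0,-0.845,255],[22.3,-7.2,0,0,0,-0.845,255]]' 60 >/dev/null
python3 - <<'E'
from h import *
st()
rows_to([0.591,-.027,.15],np.pi/2-.022)
E
```

```text
t 40.53 pos [ 0.5909 -0.1184  0.2025] toolx [ 0.019  1.    -0.   ] tooly [ 1.    -0.019  0.   ] z [ 0. -0. -1.] F [-1.2 -0.6 -1. ] op 0.0178 q [-0.32  0.03  1.7  -0.    1.41 -0.3 ]
shift cm [ 9.14 -0.16  5.25]  turn [0.    0.    0.003]
```

Run:
```python
from h import *
im=cv2.imread('pics/top0.png').astype(int).sum(2)//3
print(np.arange(349,367)); 
for v in range(220,252,2): print(v,im[v,349:367])
c=calibration('top')
# project expected rib top corners and base for rail at (x,y)
yaw=-.022; R=np.array([[np.cos(yaw),-np.sin(yaw)],[np.sin(yaw),np.cos(yaw)]])
for z in(.095,.065):
  for a in(-.03,.03):
    for b in(-.004,.004):
      p=np.array([.591,-.027])+R@[a,b]; print(z,a,b,proj(c,[*p,z]).round(1))
cw=cv2.imread('pics/w1.png').astype(int).sum(2)//3
print([int(x) for x in cw[205:270:2,560]]); print([int(x) for x in cw[205:270:2,530]])
```

```text
[349 350 351 352 353 354 355 356 357 358 359 360 361 362 363 364 365 366]
220 [96 95 97 96 95 96 95 95 96 96 96 96 94 94 97 95 97 94]
222 [ 99  96  99  99 101 102 105 102 106 105 104  99  98  97  99  95  96  96]
224 [ 98 100 101  71  46  41  41  38  42  45  41  45  37  41  82  98  96  97]
226 [100 100 103  69  38  46  48  40  47  46  43  30  27  33  85 102  98  93]
228 [ 97 100 102  68  40  39  49  40  46  47  43  31  27  33  83  99  97  97]
230 [ 97  97 102  71  40  46  39  38  48  45  35  31  25  44  88  99  99  98]
232 [100 102  90  63  43  46  37  40  47  48  33  32  24  47  82 101  95  97]
234 [ 99  99  92  61  39  45  40  49  42  51  36  28  25  46  88 101 101 101]
236 [ 95 100  95  61  41  42  42  47  47  49  38  26  23  67  94 104 100  98]
238 [ 97 102  81  48  40  43  41  41  51  42  37  31  24  61  92 100  96  98]
240 [101 106  81  54  40  46  35  42  50  42  34  30  22  62  99  96  98  98]
242 [ 98 101  87  48  45  45  36  41  48  44  36  27  24  62  88  95  98  98]
244 [ 99 102  72  42  40  48  37  31  28  27  28  29  20  84 104  95  97  99]
246 [102 102  77  44  40  41  43  48  45  46  47  46  41  81 103 100  97  96]
248 [ 99  98 107 103 110 107 105 104 107 106 106 107  90  92  98 100  95  96]
250 [ 96 103 101 101  96  96  96  99 103  98 101  99 100  98  99 101  95  98]
0.095 -0.03 -0.004 [358.  246.1]
0.095 -0.03 0.004 [355.1 246. ]
0.095 0.03 -0.004 [358.5 224.8]
0.095 0.03 0.004 [355.6 224.7]
0.065 -0.03 -0.004 [357.5 248.1]
0.065 -0.03 0.004 [354.6 248. ]
0.065 0.03 -0.004 [358.  227.3]
0.065 0.03 0.004 [355.2 227.2]
[138, 139, 141, 123, 63, 60, 52, 52, 53, 51, 55, 55, 56, 55, 41, 36, 36, 34, 35, 40, 34, 50, 59, 60, 61, 63, 59, 62, 46, 58, 132, 139, 138]
[141, 138, 143, 123, 56, 60, 59, 56, 57, 57, 55, 58, 59, 55, 38, 38, 43, 35, 22, 24, 14, 22, 27, 26, 23, 28, 23, 21, 31, 64, 137, 143, 141]
```

```bash
python3 -m jog '[[9.0,0.2,2,0,0,0.003,255],[9.0,0.2,5.2,0,0,0.003,255],[9.0,0.2,5.2,0,0,0.003,255],[9.0,0.2,5.2,0,0,0.003,255],[9.0,0.2,5.2,0,0,0.003,255]]' >/dev/null
python3 - <<'E'
from h import *
st()
rows_to([0.593,-.028,.109],np.pi/2-.022)
E
```

```text
t 40.95 pos [ 0.5935 -0.0284  0.149 ] toolx [ 0.024  1.    -0.   ] tooly [ 1.    -0.024 -0.003] z [-0.003 -0.    -1.   ] F [ 0.8  0.4 -1.2] op 0.0185 q [-0.17  0.05  1.77 -0.    1.32 -0.15]
shift cm [ 0.04 -0.03  4.  ]  turn [-0.003  0.    -0.002]
```

```bash
python3 -m jog '[[0,0,2,0,0,0,255],[0,0,3.5,0,0,0,255],[0,0,4.0,0,0,0,255],[0,0,4.0,0,0,0,255],[0,0,4.0,0,0,0,255]]'; python3 -m jog '[[0,0,0.1,0,0,0,255],[0,0,0.2,0,0,0,255],[0,0,0.2,0,0,0,255]]'
python3 - <<'E'
from h import *
c=calibration('top'); im,c=snap('top','t13.png')
for x in(-.13,-.03,0,.095): print(x,proj(c,[.593,-.028+x+.03,.11]).round(1))
g=im.max(2)<55
m=g.astype(np.uint8); n,l,s,ce=cv2.connectedComponentsWithStats(m[190:300,300:420])
for i in range(1,n):
    if s[i][4]>30: print(s[i]+[300,190,0,0,0],(ce[i]+[300,190]).round(1))
E
```

```text
t: 41.37
tool_pos: [0.594, -0.0296, 0.1102]
tool_rot: [-2.25, -2.192, 0.002]
contact_force: [0.4, 0.1, -1.3]
opening: 0.0183
t: 41.62
tool_pos: [0.5947, -0.0299, 0.1093]
tool_rot: [2.25, 2.191, -0.001]
contact_force: [-0.7, 0.2, -1.3]
opening: 0.0181
-0.13 [394.1 233.8]
-0.03 [357.4 233.5]
0 [346.4 233.4]
0.095 [311.6 233. ]
[333 190   7  25  68] [335.4 202.6]
[ 313  190   89  110 4735] [355.1 249.9]
```

```bash
python3 -m jog '[[0,0,0.1,0,0,0,255],[0,0,0.25,0,0,0,255],[0,0,0.25,0,0,0,255]]' | grep -v rot; python3 -m jog '[[0,0,0.1,0,0,0,255],[0,0,0.1,0,0,0,255]]' | grep -v rot;  python3 -c "
from h import *
print(get_obs()['wrist_torque'])"
```

```text
t: 41.92
tool_pos: [0.5949, -0.0298, 0.1073]
contact_force: [-1.0, 0.2, 2.4]
opening: 0.0181
t: 42.08
tool_pos: [0.595, -0.0298, 0.1073]
contact_force: [-4.0, 0.2, 5.6]
opening: 0.0181
[0.09288726 0.63106754 0.01604794]
```

```bash
python3 -m jog '[[0,0,-0.1,0,0,0,200],[0,0,-0.1,0,0,0,170],[0,0,-0.1,0,0,0,150],[0,0,-0.1,0,0,0,150],[0,0,-0.1,0,0,0,150],[0,0,-0.1,0,0,0,150]]' | grep -v rot; python3 -m jog '[[0,0,-1,0,0,0,150],[0,0,-2,0,0,0,150],[0,0,-3,0,0,0,150],[0,0,-4,0,0,0,150],[0,0,-6,0,0,0,150],[0,0,-8,0,0,0,150],[0,0,-8,0,0,0,150]]' | grep -v rot
python3 - <<'E'
from h import *
im,c=snap('scene','s14.png'); im2,c2=snap('wrist','w14.png'); st()
a=cv2.resize(im[180:340,180:400],(550,400)); b=cv2.resize(im2,(400,300))
o=np.zeros((400,950,3),np.uint8); o[:,:550]=a; o[:300,550:]=b
cv2.imwrite('pics/c14.png',cv2.resize(o,(800,337))[:,:,::-1])
for z in(.095,.107): print([proj(c,[.594,-.030+y,z]).round(1).tolist() for y in(-.1,0,.125)])
E
```

```text
t: 42.58
tool_pos: [0.595, -0.0298, 0.1082]
contact_force: [-0.3, 0.6, 0.5]
opening: 0.0351
t: 43.17
tool_pos: [0.5978, -0.0302, 0.1948]
contact_force: [1.2, -0.8, 0.7]
opening: 0.0356
t 43.27 pos [ 0.5958 -0.0298  0.1902] toolx [ 0.026  1.    -0.002] tooly [ 1.    -0.026  0.004] z [ 0.004 -0.002 -1.   ] F [-1.5 -1.2 -0.3] op 0.0354 q [-0.17  0.02  1.73 -0.    1.39 -0.15]
[[268.5, 219.5], [300.1, 240.6], [343.0, 269.4]]
[[268.3, 215.5], [300.1, 236.7], [343.2, 265.4]]
```

View pics/c14.png

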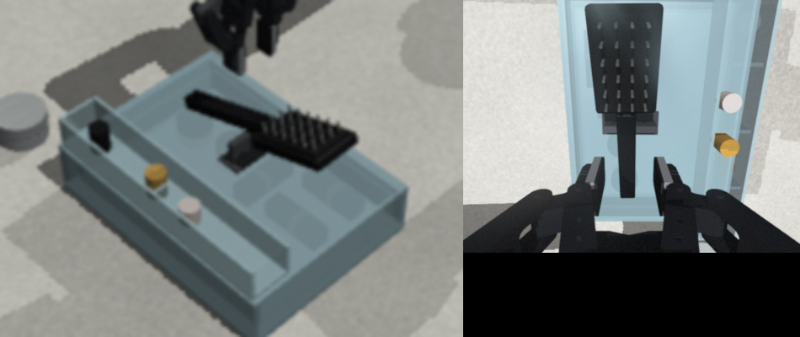

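Run:
```python
from h import *
c=calibration('wrist'); im=cv2.imread('pics/w14.png'); g=im.max(2)
# handle end: along column of the handle
for u in(300,310,315): print(u,[(v,int(g[v,u])) for v in range(356,396,3)])
print([(v,int(g[v,280])) for v in range(196,230,3)])
print('pred handle end',proj(c,[.595,-.125-.003,.080]),'pred neck',proj(c,[.595,-.0057,.118]))
m=(g<60)[330]; print(np.where(m[250:380])[0].min()+250,np.where(m[250:380])[0].max()+250)
rows_to([.595,-.0402,.1054]); rows_to([.595,-.0402-.018,.1054+.057])
```

```text
300 [(356, 41), (359, 31), (362, 32), (365, 39), (368, 39), (371, 26), (374, 36), (377, 170), (380, 177), (383, 180), (386, 180), (389, 182), (392, 184), (395, 181)]
310 [(356, 32), (359, 31), (362, 34), (365, 30), (368, 36), (371, 25), (374, 34), (377, 169), (380, 176), (383, 179), (386, 180), (389, 178), (392, 185), (395, 179)]
315 [(356, 33), (359, 33), (362, 35), (365, 23), (368, 30), (371, 36), (374, 32), (377, 169), (380, 178), (383, 178), (386, 179), (389, 184), (392, 184), (395, 182)]
[(196, 48), (199, 50), (202, 47), (205, 41), (208, 49), (211, 41), (214, 40), (217, 55), (220, 49), (223, 52), (226, 54), (229, 50)]
pred handle end [317.67083885 375.18539543] pred neck [312.61930138 214.57041642]
254 376
shift cm [-1.02 -0.09  8.48] 
shift cm [-2.83 -0.02  2.78]
```

```bash
python3 -m jog '[[-2.8,-0.1,2.7,0,0.305,0,130],[-2.8,-0.1,2.7,0,0.305,0,130],[-2.8,-0.1,2.7,0,0.305,0,130],[-2.8,-0.1,2.7,0,0.305,0,130],[-2.8,-0.1,2.7,0,0.305,0,130]]' >/dev/null
python3 - <<'E'
from h import *
st(); rows_to([.594,-.0402,.1054])
E
```

```text
t 43.68 pos [ 0.5934 -0.0583  0.1617] toolx [0.026 0.954 0.298] tooly [ 1.    -0.028  0.001] z [ 0.01   0.298 -0.955] F [ 0.  -0.1  0.6] op 0.0417 q [-0.35  0.08  1.74  0.29  1.43 -0.38]
shift cm [ 0.05 -0.    5.92]
```

```bash
python3 -m jog '[[0,0,3,0,0,0,130],[0,0,5,0,0,0,130],[0,0,5.9,0,0,0,130],[0,0,5.9,0,0,0,130],[0,0,5.9,0,0,0,130]]'; python3 -m jog '[[0,0,0,0,0,0,255],[0,0,0,0,0,0,255],[0,0,0,0,0,0,255],[0,0,0,0,0,0,255],[0,0,0,0,0,0,255],[0,0,0,0,0,0,255]]' 60; python3 -m jog '[[0.6,0,-2,0,0,0,255],[1.2,0,-4,0,0,0,255],[1.5,0,-4.8,0,0,0,255],[1.5,0,-4.8,0,-0.305,0,255],[1.5,0,-4.8,0,-0.305,0,255],[1.5,0,-4.8,0,-0.305,0,255],[1.5,0,-4.8,0,-0.305,0,255],[1.5,0,-4.8,0,-0.305,0,255]]'
python3 - <<'E'
from h import *
st(); rows_to([.594,-.0298,.1083])
im,c=snap('scene','s15.png')
E
```

```text
t: 44.1
tool_pos: [0.594, -0.04, 0.1056]
tool_rot: [-2.088, -2.034, -0.319]
contact_force: [1.0, 0.5, 0.8]
opening: 0.0419
t: 44.6
tool_pos: [0.5955, -0.0405, 0.1076]
tool_rot: [-2.09, -2.036, -0.323]
contact_force: [0.2, 0.1, 5.7]
opening: 0.018
t: 45.27
tool_pos: [0.5946, -0.0396, 0.1569]
tool_rot: [2.247, 2.191, 0.002]
contact_force: [0.1, 0.4, -1.8]
opening: 0.0182
t 45.27 pos [ 0.5946 -0.0396  0.1569] toolx [ 0.025  1.    -0.002] tooly [ 1.    -0.025  0.003] z [ 0.003 -0.002 -1.   ] F [ 0.1  0.4 -1.8] op 0.0182 q [-0.19  0.05  1.76 -0.    1.33 -0.17]
shift cm [ 0.99 -0.1   4.86]
```

```bash
python3 -m jog '[[1.15,0,1.5,0,0,0,255],[1.15,0,3,0,0,0,255],[1.15,0,4.2,0,0,0,255],[1.15,0,4.4,0,0,0,255],[1.15,0,4.4,0,0,0,255],[1.15,0,4.4,0,0,0,255]]'; python3 -m jog '[[0,0,0.1,0,0,0,255],[0,0,0.2,0,0,0,255],[0,0,0.2,0,0,0,255]]'; python3 -m jog '[[0,0,0.1,0,0,0,255],[0,0,0.2,0,0,0,255],[0,0,0.2,0,0,0,255]]'; python3 -c "
from h import *
st()"
```

```text
t: 45.82
tool_pos: [0.5952, -0.0295, 0.113]
tool_rot: [2.249, 2.188, 0.002]
contact_force: [-0.2, 0.2, -1.0]
opening: 0.0181
t: 46.07
tool_pos: [0.5955, -0.0297, 0.1115]
tool_rot: [2.249, 2.187, 0.003]
contact_force: [1.1, 0.2, -2.8]
opening: 0.0181
t: 46.32
tool_pos: [0.5957, -0.0297, 0.1097]
tool_rot: [2.249, 2.187, 0.003]
contact_force: [-0.3, 0.5, -0.9]
opening: 0.0184
t 46.32 pos [ 0.5957 -0.0297  0.1097] toolx [ 0.028  1.    -0.002] tooly [ 1.    -0.028  0.005] z [ 0.005 -0.002 -1.   ] F [-0.3  0.5 -0.9] op 0.0184 q [-0.17  0.1   1.79 -0.    1.25 -0.15]
```

```bash
python3 -m jog '[[0.2,0,0,0,0,0,255],[0.2,0,0,0,0,0,255],[0.2,0,0.1,0,0,0,255],[0.2,0,0.15,0,0,0,255],[0.2,0,0.15,0,0,0,255]]' | grep -v rot; python3 -m jog '[[0,0,0.1,0,0,0,255],[0,0,0.1,0,0,0,255]]'| grep -v rot
```

```text
t: 46.73
tool_pos: [0.5958, -0.0274, 0.1096]
contact_force: [-3.5, 0.3, 5.7]
opening: 0.0182
t: 46.9
tool_pos: [0.5958, -0.0274, 0.1096]
contact_force: [-4.8, 0.4, 5.8]
opening: 0.0183
```

```bash
python3 -m jog '[[0,0,-0.1,0,0,0,200],[0,0,-0.1,0,0,0,170],[0,0,-0.1,0,0,0,150],[0,0,-0.1,0,0,0,150],[0,0,-0.1,0,0,0,140],[0,0,-0.1,0,0,0,140],[0,0,-0.1,0,0,0,140],[0,0,-0.1,0,0,0,140]]' | grep -v rot
cat > lvl.py <<'E'
from h import *
import sys
im,c=snap('scene',sys.argv[1])
m=(im.max(2)<55).astype(np.uint8); m[:205]=0; m[300:]=0; m[:,:255]=0; m[:,365:]=0
n,l,s,ce=cv2.connectedComponentsWithStats(m)
for i in range(1,n):
    if s[i][4]>60:
        p=np.argwhere(l==i)[:,::-1].astype(np.float32); q=p[p[:,0]<295]
        a=[(int(u),int(p[p[:,0]==u][:,1].min()),int(p[p[:,0]==u][:,1].max())) for u in range(int(p[:,0].min()),int(p[:,0].max())+1,8)]
        print(s[i],a)
E
python3 lvl.py s16.png
python3 - <<'E'
from h import *
c=calibration('scene'); print([proj(c,[.595,-.028+x+.0375,.095+h]).round(0).tolist() for x in(-.13,-.1,-.0375,0,.095) for h in (0,.016)])
E
```

```text
t: 47.57
tool_pos: [0.5958, -0.0274, 0.1106]
contact_force: [0.5, 0.1, 0.2]
opening: 0.0385
[ 269  205   85   70 2361] [(269, 220, 221), (277, 215, 229), (285, 205, 234), (293, 205, 256), (301, 205, 255), (309, 205, 257), (317, 210, 263), (325, 240, 268), (333, 245, 273), (341, 250, 270), (349, 255, 264)]
[[271.0, 222.0], [271.0, 216.0], [280.0, 228.0], [280.0, 223.0], [300.0, 241.0], [300.0, 236.0], [313.0, 250.0], [313.0, 244.0], [346.0, 272.0], [346.0, 267.0]]
```

```bash
python3 -m jog '[[0,0,-0.7,0,0,0,140],[0,0,-1.4,0,0,0,140],[0,0,-2.2,0,0,0,140],[0,0,-3.2,0,0,0,140],[0,0,-5,0,0,0,140],[0,0,-8,0,0,0,140],[0,0,-11,0,0,0,140],[0,0,-11,0,0,0,140]]' | grep -v rot;  python3 - <<'E'
from h import *
st(); rows_to([.45,-.20,.30])
E
python3 lvl.py s17.png
```

```text
t: 48.28
tool_pos: [0.5991, -0.0278, 0.23]
contact_force: [1.8, -0.1, 1.3]
opening: 0.0385
t 48.28 pos [ 0.5991 -0.0278  0.23  ] toolx [ 0.027  1.    -0.003] tooly [ 0.999 -0.027  0.017] z [ 0.017 -0.004 -1.   ] F [ 1.8 -0.1  1.3] op 0.0385 q [-0.17 -0.01  1.69 -0.    1.44 -0.14]
shift cm [-17.65 -14.31  -7.19] 
[ 270  225   82   37 1393] [(270, 228, 229), (278, 226, 235), (286, 229, 256), (294, 231, 260), (302, 233, 254), (310, 236, 252), (318, 234, 255), (326, 236, 258), (334, 238, 259), (342, 240, 254), (350, 243, 247)]
```

Run:
```python
from h import *
im,c=snap('wrist','w18.png'); g=im.max(2)
th=.348; s,co=np.sin(th),np.cos(th)
print('pred handle end',proj(c,[.595,-.1202,.080]))
for u in(300,312,324): print(u,[(v,int(g[v,u])) for v in range(330,380,3)])
print('handle cols at row 320',[int(x) for x in g[320,270:360:4]])
# TCP for grip at brush x=-43, .0135 above underside
def tcp(bx,h): 
    d=bx+.0418; return np.array([.595,-.032+d*co-h*s,.095+d*s+h*co])
p=tcp(-.043,.0125); print(p); rows_to(p); a=p+.055*np.array([0,-s,co]); print(a); rows_to(a)
```

```text
pred handle end [312.21031264 339.97222776]
300 [(330, 32), (333, 36), (336, 36), (339, 35), (342, 125), (345, 180), (348, 190), (351, 186), (354, 184), (357, 166), (360, 171), (363, 168), (366, 174), (369, 174), (372, 172), (375, 174), (378, 170)]
312 [(330, 41), (333, 39), (336, 33), (339, 35), (342, 126), (345, 188), (348, 192), (351, 185), (354, 184), (357, 172), (360, 171), (363, 170), (366, 170), (369, 177), (372, 170), (375, 171), (378, 170)]
324 [(330, 158), (333, 163), (336, 168), (339, 186), (342, 192), (345, 195), (348, 191), (351, 184), (354, 184), (357, 172), (360, 168), (363, 167), (366, 172), (369, 177), (372, 171), (375, 171), (378, 175)]
handle cols at row 320 [194, 195, 194, 182, 180, 175, 175, 44, 42, 43, 45, 41, 34, 54, 180, 195, 198, 194, 194, 197, 196, 193, 197]
[ 0.595      -0.0373908   0.10634149]
shift cm [-0.98 -0.27 11.79] 
[ 0.595      -0.05614681  0.1580446 ]
shift cm [-2.86 -0.17  6.62]
```

```bash
python3 -m jog '[[-2.9,-0.2,6.6,0.01,0.348,0,130],[-2.9,-0.2,6.6,0.01,0.348,0,130],[-2.9,-0.2,6.6,0.01,0.348,0,130],[-2.9,-0.2,6.6,0.01,0.348,0,130],[-2.9,-0.2,6.6,0.01,0.348,0,130],[-2.9,-0.2,6.6,0.01,0.348,0,130]]' >/dev/null
python3 - <<'E'
from h import *
st(); rows_to([.595,-.0374,.1063])
E
```

```text
t 48.88 pos [ 0.5948 -0.0563  0.1585] toolx [0.024 0.941 0.338] tooly [ 1.    -0.025  0.   ] z [ 0.009  0.338 -0.941] F [-0.6 -0.3  1.4] op 0.042 q [-0.37  0.1   1.73  0.33  1.44 -0.41]
shift cm [ 0.02 -0.03  5.55]
```

```bash
python3 -m jog '[[0,0,3,0,0,0,130],[0,0,5,0,0,0,130],[0,0,5.5,0,0,0,130],[0,0,5.5,0,0,0,130],[0,0,5.5,0,0,0,130]]'; python3 -m jog '[[0,0,0,0,0,0,255],[0,0,0,0,0,0,255],[0,0,0,0,0,0,255],[0,0,0,0,0,0,255],[0,0,0,0,0,0,255],[0,0,0,0,0,0,255]]' 60; python3 -m jog '[[0.7,0,-2,0,0,0,255],[1.4,0,-4,0,0,0,255],[1.7,0,-4.7,0,0,0,255],[1.7,0,-4.7,0,-0.348,0,255],[1.7,0,-4.7,0,-0.348,0,255],[1.7,0,-4.7,0,-0.348,0,255],[1.7,0,-4.7,0,-0.348,0,255],[1.7,0,-4.7,0,-0.348,0,255]]'
python3 - <<'E'
from h import *
st(); rows_to([.595,-.0275,.113])
E
python3 lvl.py s19.png
```

```text
t: 49.3
tool_pos: [0.5959, -0.0371, 0.1081]
tool_rot: [-2.061, -2.013, -0.359]
contact_force: [0.1, -0.2, 0.7]
opening: 0.0419
t: 49.8
tool_pos: [0.5977, -0.0377, 0.1105]
tool_rot: [-2.063, -2.015, -0.364]
contact_force: [0.6, -0.7, 5.7]
opening: 0.0182
t: 50.47
tool_pos: [0.5968, -0.0363, 0.1596]
tool_rot: [2.242, 2.193, 0.002]
contact_force: [-0.1, -0.3, -1.8]
opening: 0.018
t 50.47 pos [ 0.5968 -0.0363  0.1596] toolx [ 0.022  1.    -0.003] tooly [ 1.    -0.022  0.005] z [ 0.005 -0.003 -1.   ] F [-0.1 -0.3 -1.8] op 0.018 q [-0.18  0.05  1.75 -0.    1.33 -0.16]
shift cm [ 0.89 -0.22  4.66] 
[ 267  205   86   57 1885] [(267, 205, 206), (275, 205, 211), (283, 205, 216), (291, 205, 260), (299, 205, 256), (307, 222, 251), (315, 227, 247), (323, 224, 253), (331, 230, 259), (339, 235, 257), (347, 240, 250)]
```

```bash
python3 -m jog '[[0.9,0,1.5,0,0,0,255],[0.9,0,3,0,0,0,255],[0.9,0,4.2,0,0,0,255],[0.9,0,4.4,0,0,0,255],[0.9,0,4.4,0,0,0,255],[0.9,0,4.4,0,0,0,255],[0.9,0,4.4,0,0,0,255]]'; python3 -c "
from h import *
st();rows_to([.595,-.027,.1115],np.pi/2-.022)"
```

```text
t: 51.1
tool_pos: [0.5979, -0.0289, 0.1166]
tool_rot: [2.244, 2.19, 0.004]
contact_force: [0.3, -0.1, -0.8]
opening: 0.0183
t 51.1 pos [ 0.5979 -0.0289  0.1166] toolx [ 0.024  1.    -0.003] tooly [ 1.    -0.024  0.006] z [ 0.006 -0.003 -1.   ] F [ 0.3 -0.1 -0.8] op 0.0183 q [-0.17  0.09  1.78 -0.    1.26 -0.15]
shift cm [ 0.18 -0.3   0.5 ]  turn [ 0.006  0.003 -0.002]
```

```bash
python3 -m jog '[[0.2,-0.2,0.2,0.006,0.003,0,255],[0.2,-0.2,0.35,0.006,0.003,0,255],[0.2,-0.2,0.45,0.006,0.003,0,255],[0.2,-0.2,0.45,0.006,0.003,0,255]]' | grep -v rot; python3 -m jog '[[0,0,0.1,0,0,0,255],[0,0,0.15,0,0,0,255],[0,0,0.15,0,0,0,255]]'; python3 -c "
from h import *
st()"
```

```text
t: 51.43
tool_pos: [0.5959, -0.0267, 0.112]
contact_force: [-1.3, 0.4, -2.6]
opening: 0.0178
t: 51.68
tool_pos: [0.5961, -0.0267, 0.1114]
tool_rot: [2.248, 2.194, 0.0]
contact_force: [-4.0, 0.4, 5.4]
opening: 0.0181
t 51.68 pos [ 0.5961 -0.0267  0.1114] toolx [0.024 1.    0.   ] tooly [ 1.    -0.024  0.   ] z [ 0.  0. -1.] F [-4.   0.4  5.4] op 0.0181 q [-0.17  0.1   1.79  0.    1.26 -0.15]
```

```bash
python3 -m jog '[[0,0,-0.1,0,0,0,200],[0,0,-0.1,0,0,0,170],[0,0,-0.1,0,0,0,150],[0,0,-0.1,0,0,0,130],[0,0,-0.1,0,0,0,130],[0,0,-0.1,0,0,0,130],[0,0,-0.1,0,0,0,130],[0,0,-0.1,0,0,0,130]]' | grep -v rot; python3 -m jog '[[0,0,0,0,0,0,130],[0,0,0,0,0,0,130],[0,0,0,0,0,0,130],[0,0,0,0,0,0,130],[0,0,0,0,0,0,130],[0,0,0,0,0,0,130],[0,0,0,0,0,0,130],[0,0,0,0,0,0,130]]' >/dev/null; python3 lvl.py s20.png; python3 -m jog '[[0,0,0,0,0,0,130],[0,0,0,0,0,0,130],[0,0,0,0,0,0,130],[0,0,0,0,0,0,130],[0,0,0,0,0,0,130],[0,0,0,0,0,0,130],[0,0,0,0,0,0,130],[0,0,0,0,0,0,130]]' >/dev/null; python3 lvl.py s21.png
```

```text
t: 52.35
tool_pos: [0.5962, -0.0267, 0.1124]
contact_force: [-0.2, 0.3, -1.5]
opening: 0.042
[ 271  205   85   75 2403] [(271, 219, 223), (279, 218, 229), (287, 205, 256), (295, 205, 254), (303, 205, 254), (311, 205, 261), (319, 207, 266), (327, 243, 272), (335, 249, 278), (343, 254, 274), (351, 260, 268)]
[ 271  205   85   75 2408] [(271, 219, 223), (279, 218, 229), (287, 205, 256), (295, 205, 254), (303, 205, 254), (311, 205, 261), (319, 207, 266), (327, 243, 272), (335, 249, 278), (343, 254, 274), (351, 260, 268)]
```

```bash
python3 -m jog '[[0,0,-0.5,0,0,0,130],[0,0,-1,0,0,0,130],[0,0,-1.6,0,0,0,130],[0,0,-2.3,0,0,0,130],[0,0,-3.2,0,0,0,130],[0,0,-4.5,0,0,0,130],[0,0,-6,0,0,0,130],[0,0,-8,0,0,0,130]]' | grep -v rot; python3 lvl.py s22.png; python3 -m jog '[[0,0,-3,0,0,0,130],[0,0,-6,0,0,0,130],[0,0,-9,0,0,0,130],[0,0,-10,0,0,0,130],[0,0,-10,0,0,0,130]]' | grep -v rot; python3 lvl.py s23.png; python3 -c "
from h import *
st();rows_to([.42,-.2,.28])"
```

```text
t: 54.45
tool_pos: [0.5955, -0.0266, 0.193]
contact_force: [0.5, 0.0, 0.6]
opening: 0.042
[285 205  10  12  79] [(285, 205, 205), (293, 205, 216)]
[ 271  216   85   64 1695] [(271, 219, 223), (279, 218, 229), (287, 223, 257), (295, 229, 254), (303, 235, 254), (311, 240, 261), (319, 244, 266), (327, 243, 272), (335, 249, 278), (343, 254, 274), (351, 260, 268)]
t: 54.92
tool_pos: [0.5993, -0.0272, 0.3043]
contact_force: [-0.6, -0.3, 0.8]
opening: 0.042
[ 271  216   85   64 1708] [(271, 219, 223), (279, 218, 229), (287, 223, 257), (295, 229, 255), (303, 235, 254), (311, 240, 261), (319, 244, 266), (327, 243, 272), (335, 249, 278), (343, 254, 274), (351, 260, 268)]
t 54.97 pos [ 0.5982 -0.027   0.301 ] toolx [ 0.024  1.    -0.002] tooly [ 1.    -0.024  0.011] z [ 0.011 -0.002 -1.   ] F [ 0.7  0.1 -1.8] op 0.0421 q [-0.17 -0.05  1.61  0.    1.57 -0.15]
shift cm [-17.72 -17.43   1.93]
```

```bash
python3 -m jog '[[0,-12,-2,0,0,0,130],[0,-20,-2,0,0,0,130],[0,-20,-2,0,0,0,130],[0,-20,-2,0,0,0,130],[0,-20,-2,0,0,0,130],[0,-20,-2,0,0,0,130],[0,-20,-2,0,0,0,130],[0,-20,-2,0,0,0,130]]' | grep -v rot; python3 lvl.py s24.png
python3 - <<'E'
from h import *
a=cv2.imread('pics/s24.png'); im,c=snap('top','t24.png'); b=cv2.imread('pics/t24.png')
A=cv2.resize(a[170:470,180:560],(760,600))[:, :]; B=cv2.resize(b[170:330,160:520],(720,320))
o=np.zeros((920,760,3),np.uint8); o[:600]=A; o[600:,:720]=B
cv2.imwrite('pics/final.png',cv2.resize(o,(495,600),interpolation=cv2.INTER_AREA))
E
```

```text
t: 55.63
tool_pos: [0.3979, -0.0221, 0.317]
contact_force: [0.0, 0.7, 0.7]
opening: 0.0419
[ 271  216   85   64 1727] [(271, 219, 223), (279, 218, 229), (287, 223, 257), (295, 229, 255), (303, 235, 254), (311, 240, 261), (319, 244, 266), (327, 243, 272), (335, 249, 278), (343, 254, 275), (351, 260, 268)]
```

View pics/final.png

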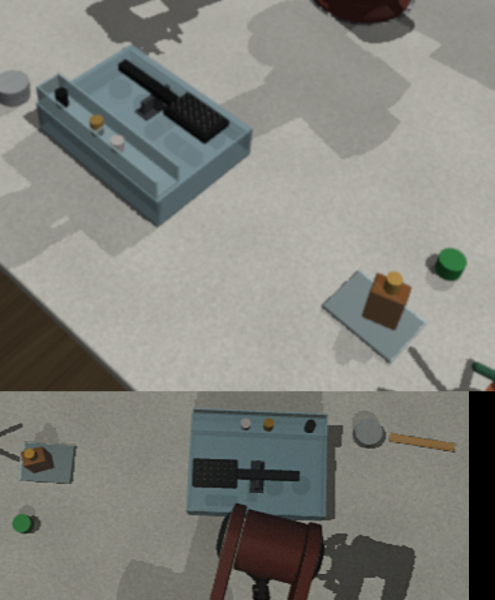

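```bash
python3 -c "
from station import finish_job
print(finish_job())"
```

```text
the job is handed in; nothing more can be done
None
```

The job is handed in, at about 56 s of the 210 s allowed; no verdict is reported.

**Drawer:** I pulled it out to its stop and put in all three lipsticks and both amber pots. I left out the green look-alike, then pushed the drawer shut until it stopped. The stop point, with about 27 N on the tool, matched the computed shut position.

**Brush:** It lies bristles up across the rail.
- On the first two tries, at about 28 mm and 38 mm back along the handle, it tipped towards the handle.
- On the third, at about 43 mm, it stayed level.
- The handle's outline in the scene camera then did not change for over 3 s, from before the jaws were lifted away until the arm had withdrawn.

**Last checks:** The final pictures show the drawer shut, the brush level and the arm clear. The perfume, tin and nail file look untouched; I did not measure their positions.

**One check disagreed:** An early wrist-torque estimate put the balance point near 29 mm (±7 mm). I went by the trials instead. How far the contact lies from the tipping edges was not measured.

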